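# Fish the parts carriers out of the soak tank with the hook rod

### The arm

A 7-joint arm with a two-finger parallel gripper is mounted at the origin on the work surface. World frame = base frame: x ahead of the robot, y to its left, z up, the work surface at z = 0. Lengths are in m, angles in rad, forces in N, time in s.
With the tool pointing down it reaches from about 0.4 to 0.875 m from the base axis. Payload 19.3 kg.
Tool frame: the origin (TCP) lies at the very end of the fingers, on their centre line; the grasp point (between the pads) lies 19 mm behind it; z points along the fingers, y is the line along which they close (so a half turn about z gives the same grasp; the last joint's range is limited). The gripper opens to 85 mm and grips with 20 to 120 N. Pads are 22 mm wide; open, the fingers measure 114 mm over their backs; the gripper's body (76 mm by 85 mm) begins 54 mm behind the grasp point. The pads swing forward as they close: fully open they stand 13 mm farther back than shut.
Start: joints at [1.221, 0.521, -0.036, 1.599, 0.021, 1.021, -0.113], TCP at [0.173, -0.601, 0.231] pointing down, gripper open.
Joint ranges: [-2.91, 2.91], [-0.3, 2.13], [-1.5, 1.42], [0.17, 2.43], [-1.26, 4.41], [0.16, 1.93], [-2.52, 2.52]. Speed limits (rad/s): [1.89, 1.89, 2.39, 2.39, 3.01, 3.01, 3.01].

### API

Orientations are given as [roll, pitch, yaw] about the fixed x, y, z axes, in that order (R = Rz(yaw) Ry(pitch) Rx(roll)).
In Python, from workcell import bot gives the robot as it stands.
- The arm moves only by the tool jog_arm, never from a script. Its argument "motion" is a list of rows, each a list of 5 numbers: the shift along the tool's x, y, z scaled (see below), then the turn about the tool's z scaled (see below), then the opening, from 0 (shut) to 1 (fully open). A call has 1 to 12 rows; each row shifts and turns the commanded pose from where the row before left it, along the tool's axes as they then stand; what a row does not reach is not made up. The controller multiplies each number of a shift by 30 mm and each number of a turn by 0.08 rad. A row lasts 1/10 s, in which the tool goes at most 50 mm and 8.59 degrees, less where a joint would pass 70% of its speed; a pose out of reach is approached as far as the arm can. A call with a number of a shift or a turn outside -1 to 1 is refused whole. A call with a gripper value outside its range is refused whole. The fingers move at their own pace and stop on an object; "newtons" is the grip in N (left out, the last holds). Time passes only in rows, so rows that do not move let the fingers close. It gives the time, the measured TCP pose, the force, the opening and the grip force at its end, in the units of the state.
- bot.observe(): the state, without advancing time (a new reading comes with each control period).
- bot.grab_frame(name): name is "side" or "top" or "wrist"; returns a dict with "pixels" (480x640x3 uint8, red, green, blue), "fovy" (degrees; the focal length in pixels is half the picture's height over the tangent of half this angle, whatever the lens; pixels are square), "cx", "cy" (the principal point, pixels), "rvec" (rotation vector, rad) and "tvec" (3), from world to camera coordinates, as OpenCV has them; the wrist camera has in their place "mount" (4x4, takes a point from camera to tool coordinates, whose origin is the TCP and whose axes are the flange's). Camera axes: x right, y down, z forward; pixel columns grow to the right and rows downward; lengths in m; the calibration is good to about 2 mm. A picture is of the moment at which its call begins: read the wrist's pose just before it. There is no depth.
- bot.job_done(): hands the job in; it is judged then, once.
The state is a dict: "clock": time; "qpos": joint angles; "qd": joint speeds; "joint_efforts": joint torques, N m; "position": TCP position; "tool_rot": TCP orientation; "force": force on the tool from outside, world axes, zero at the start; "moment": the same for the moment, N m; "grip_width": finger opening in m; "finger_force": force on a finger pad.
Only numpy, scipy, OpenCV 4.12 (cv2) and the standard library are available. Lean on these libraries where they do the work, as an engineer would, in place of code of your own. Each camera call takes 0.05 s, during which the arm holds its last target. There are 200 camera calls.

### The job

Swing the extractor hood to the left until it is wholly and well clear of the tank, then use the hook rod to fish every parts carrier out of the tank and lower each one gently, not dropping it, so it stands upright in the drain tray; keep the gripper itself out of the tank and its fingers off any carrier still inside. Finish by hanging the rod back in its fork stand and swinging the hood back over the middle of the tank, and leave the spray can, screwdriver and clutch drum where they are.

Things in the scene. Friction and masses are not known exactly. Their poses are not given: they have to be found in the camera images.
- tank_mouth (a point): centre of the mouth of the drained steel soak tank (fixed), at its rim, 182 high. Mouth 70 (own x) x 260 (own y), walls 6. Along each long wall a ledge 12 wide, top 46 above the bench; carriers hang on them by their cross-bars in a row along y, at about y -82.5, -27.5, 27.5, 82.5 (some empty), hanger tops 75 below the rim. They lift straight up, nothing overhangs
- hood_grip (a point): middle of the upright round grip (16 diameter, 56 tall, its top 22 above this point) on the extractor hood, a grey dome 110 across and 44 high; underside of the dome 78 below this point, its top 34 below. A level arm 232.6 long, 35 to 53 below this point, carries it from the post
- hood_hinge (a point): vertical hinge axis of the hood arm at the top of the fixed post, 50 below the height of the hood grip
- hood (a joint): swing of the hood arm, rad: 0 = arm along the post's -x (roughly towards the robot), growing as the hood swings to +y (robot's left, clear of the tank); stops at -0.85 and 0.8. Starts with the hood over the tank. Light friction (about 1 N at the grip); it stays where it is left
- rod_grip (a point): middle of the hook rod's square grip, 18 x 18 (faces along rod x, y) x 52, z up, its top 24 above. Below: collar 34 across, 7 thick, its underside 35 below this point; then 7 mm rod to 127 below, bent into a V hook in the y-z plane: V bottom (wire axis) at y +11, 140 below; tip y +24, 114 below. 150 g. Starts hung in the stand
- stand_seat (a point): seat of the fork stand (fixed): top of its two level prongs, 135 above the bench, where the rod's axis hangs. Prongs along own x, slot 14 wide, open to own -x; prong ends 23 in front (-x), column (no taller) from 32 behind. The rod hangs with its collar's underside resting here, rod axes about the stand's
- tray: loose aluminium drain tray, origin at the centre of its underside: 280 (own x) x 130 (own y), rim 20 high, walls and floor 5 thick, 1.2 kg, z up
- spray_can: bystander: spray can, 56 diameter, 170 high, origin under its foot
- driver: bystander: screwdriver, 190 long, lying, origin under its middle
- drum: bystander: steel clutch drum, 74 diameter, 40 high, origin under its foot
- carrier0_mid (a point): centre of a steel parts carrier (may be absent), z up. Underside 46 below: box 38 (own x) x 40 x 28 high, standing on it; then a 6 mm cross-bar along own x, 64 long, axis 12 below this point; then a gabled hanger of 5 mm wire in the x-z plane: up from x +-18 at the bar to x +-16, 36 above this point, and to its apex (wire axis) at x 0, 46 above. 150 g. Starts hung on the tank ledges, axes about the tank's
- carrier1_mid (a point): centre of a steel parts carrier (may be absent), z up. Underside 46 below: box 38 (own x) x 40 x 28 high, standing on it; then a 6 mm cross-bar along own x, 64 long, axis 12 below this point; then a gabled hanger of 5 mm wire in the x-z plane: up from x +-18 at the bar to x +-16, 36 above this point, and to its apex (wire axis) at x 0, 46 above. 150 g. Starts hung on the tank ledges, axes about the tank's
- carrier2_mid (a point): centre of a steel parts carrier (may be absent), z up. Underside 46 below: box 38 (own x) x 40 x 28 high, standing on it; then a 6 mm cross-bar along own x, 64 long, axis 12 below this point; then a gabled hanger of 5 mm wire in the x-z plane: up from x +-18 at the bar to x +-16, 36 above this point, and to its apex (wire axis) at x 0, 46 above. 150 g. Starts hung on the tank ledges, axes about the tank's
- carrier3_mid (a point): centre of a steel parts carrier (may be absent), z up. Underside 46 below: box 38 (own x) x 40 x 28 high, standing on it; then a 6 mm cross-bar along own x, 64 long, axis 12 below this point; then a gabled hanger of 5 mm wire in the x-z plane: up from x +-18 at the bar to x +-16, 36 above this point, and to its apex (wire axis) at x 0, 46 above. 150 g. Starts hung on the tank ledges, axes about the tank's
Mind the look-alikes: they are no part of the job. Of the things that look like the part that bears stand_seat, take the one that is farthest from the robot's base at the start.

How it is judged:
By the outcome, as a careful person would: the job done as asked, in the order asked, and still so for the second after the job is handed in, with the robot touching nothing.
Of carrier0, carrier1, carrier2, carrier3 only 2 to 3 are there at a start; the rules pass over those that are not, and their reading is None.
At some moment in a run one of tray may be knocked a few centimetres aside while the robot is not near it.
It also fails if it takes over 210 s, if anything falls off the work surface, if the arm or the gripper's body presses on something with over 40 N, if the wrist force passes 120 N, or if a joint passes its speed limit or range.

## Working session

There is one attempt and no reset: what is moved stays moved. The work goes in short steps, Python scripts to look and compute and a tool call to move; the robot and the scene stay as the last step left them, time stands still between calls to the robot, and variables do not carry over. Pictures are saved under pics/ and viewed, at most 14 in all, crops included, and the job is handed in when it is done.

Besides the shell and the picture viewer there is one more tool, called after "Request:" by a JSON object that holds its "method" and its "body", one argument or row to a line. jog_arm: Moves the arm, as the interface text tells. Shifts and turns lie within -1 to 1; 1 stands for 30 mm of shift or 0.08 rad of turn. Its arguments: {"type":"object","properties":{"motion":{"type":"array","items":{"type":"array","items":{"type":"number"}}},"newtons":{"type":"number"}},"required":["motion"]}

```bash
mkdir -p pics; ls
cat > h.py <<'E'
import numpy as np, cv2, pickle
from workcell import bot
from scipy.spatial.transform import Rotation as R
def grab(n,name):
    s=bot.observe(); f=bot.grab_frame(n); f['state']=s
    pickle.dump(f,open(f'pics/{name}.pkl','wb')); cv2.imwrite(f'pics/{name}.png',f['pixels'][:,:,::-1]); return f
def load(name): return pickle.load(open(f'pics/{name}.pkl','rb'))
def crop(name,x0,y0,x1,y1,k):
    im=cv2.imread(f'pics/{name}.png')[y0:y1,x0:x1]
    cv2.imwrite(f'pics/{name}_c{x0}_{y0}.png',cv2.resize(im,None,fx=k,fy=k,interpolation=cv2.INTER_CUBIC))
def cam(f):
    fl=240/np.tan(np.radians(f['fovy'])/2)
    if 'mount' in f:
        s=f['state'];M=np.array(f['mount']);Rt=R.from_euler('xyz',s['tool_rot']).as_matrix()
        Rw=Rt@M[:3,:3]; c=Rt@M[:3,3]+np.array(s['position'])
    else:
        A=R.from_rotvec(np.ravel(f['rvec'])).as_matrix();Rw=A.T;c=-A.T@np.ravel(f['tvec'])
    return fl,Rw,c
def ray(f,u,v):
    fl,Rw,c=cam(f);d=Rw@np.array([(u-f['cx'])/fl,(v-f['cy'])/fl,1]);return c,d/np.linalg.norm(d)
def onz(f,u,v,z):
    c,d=ray(f,u,v);return c+d*(z-c[2])/d[2]
def tri(*obs):
    A=0;b=0
    for f,u,v in obs:
        c,d=ray(f,u,v);P=np.eye(3)-np.outer(d,d);A=A+P;b=b+P@c
    p=np.linalg.solve(A,b);e=[np.linalg.norm((np.eye(3)-np.outer(ray(*o)[1],ray(*o)[1]))@(p-ray(*o)[0])) for o in obs]
    return p,max(e)
def proj(f,p):
    fl,Rw,c=cam(f);q=Rw.T@(np.array(p)-c);return q[:2]/q[2]*fl+[f['cx'],f['cy']]
E
python3 -c "
from h import *
for n in ['side','top']:
    f=grab(n,n+'0');print(n,f['fovy'],cam(f)[2],cam(f)[1])
print(bot.observe());f=grab('wrist','w0');print(f['mount'])
import numpy as np
cv2.imwrite('pics/both.png',cv2.imread('pics/top0.png'))"
```

```text
pics
side 46.28802658313463 [0.49360832 0.95698389 1.22689418] [[-9.99956369e-01 -6.82097942e-03  6.38235874e-03]
 [-9.34052785e-03  7.21201663e-01 -6.92662195e-01]
 [ 1.21666841e-04 -6.92691588e-01 -7.21233908e-01]]
top 49.07327123297325 [ 0.3659822  -0.02340143  1.3197251 ] [[ 1.24327719e-02 -9.90837205e-01  1.34488139e-01]
 [-9.99922428e-01 -1.24207847e-02  9.28199872e-04]
 [ 7.50753263e-04 -1.34489247e-01 -9.90914769e-01]]
{'clock': 0.1, 'qpos': array([ 1.22079969,  0.52193857, -0.03633572,  1.59991441,  0.0211876 ,
        1.0210914 , -0.11277909]), 'qd': array([ 0.0006076 , -0.00142863, -0.00015482, -0.00074514, -0.00168579,
       -0.00090196,  0.00193865]), 'joint_efforts': array([ 4.53668763e-03, -9.28466392e+01,  1.98455550e+00, -3.70528722e+01,
        1.81900570e-02,  5.28599878e-03, -8.75392311e-05]), 'position': array([ 0.17249986, -0.6004315 ,  0.23080616]), 'tool_rot': array([-3.14062666e+00,  5.15935207e-05,  2.79806633e-01]), 'force': array([0.10475452, 0.18453039, 0.3474805 ]), 'moment': array([0.02544002, 0.02173012, 0.02055312]), 'finger_force': 0.0, 'grip_width': 0.08558966538258325}
[[-1.18978749e-03 -9.64710391e-01 -2.63310549e-01  6.68964119e-02]
 [ 9.99998369e-01 -1.50558374e-03  9.97554900e-04  8.70961092e-05]
 [-1.35878766e-03 -2.63308933e-01  9.64710609e-01 -1.43414990e-01]
 [ 0.00000000e+00  0.00000000e+00  0.00000000e+00  1.00000000e+00]]
```

View pics/top0.png

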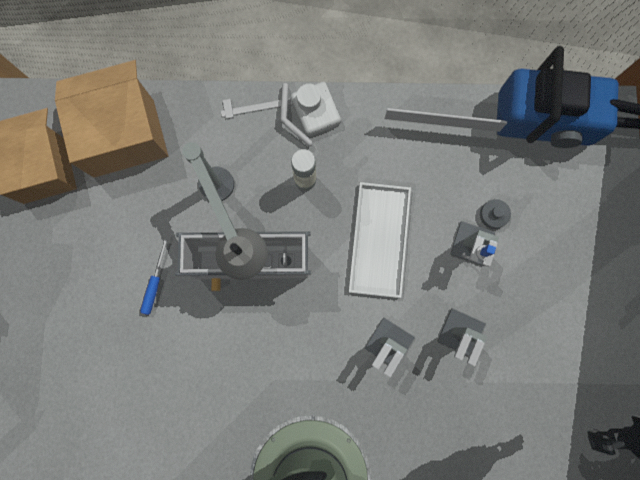

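View pics/side0.png

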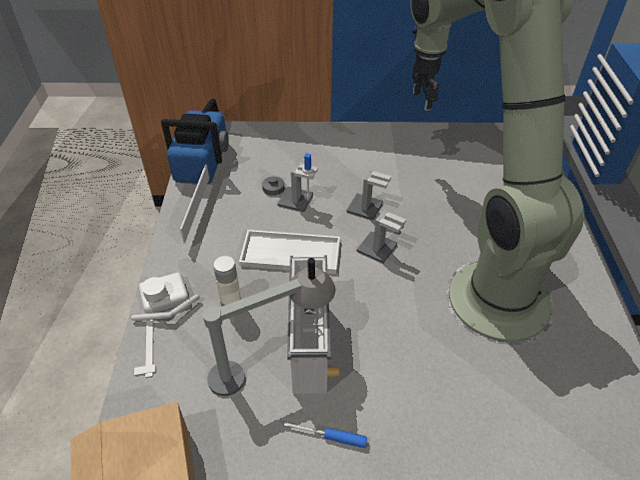

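The top view shows the hood at (240,252), with its grip at (234,247), over the tank (178–310, 233–277). The tray is at (380,240) and the post at about (195,152).

There are three stand look-alikes in the top view: (388,355), (468,345) and (482,248). The last is farthest from the base and holds the blue-gripped rod, so it fits. I'll confirm that with crops.

```bash
python3 -c "
from h import *
t=cv2.imread('pics/top0.png');s=cv2.imread('pics/side0.png')
r=lambda im,x,y,w,h,k:cv2.resize(im[y:y+h,x:x+w],None,fx=k,fy=k,interpolation=cv2.INTER_CUBIC)
a=np.vstack([r(t,170,140,160,150,3),np.zeros((0,480,3),np.uint8)])
b=r(t,445,195,64,90,5)
cv2.imwrite('pics/m1.png',np.hstack([a,b]))
a=r(s,195,230,160,170,3); b=r(s,255,145,64,102,5)
cv2.imwrite('pics/m2.png',np.hstack([a,b]))
"
```

```text
(no output)
```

View pics/m1.png

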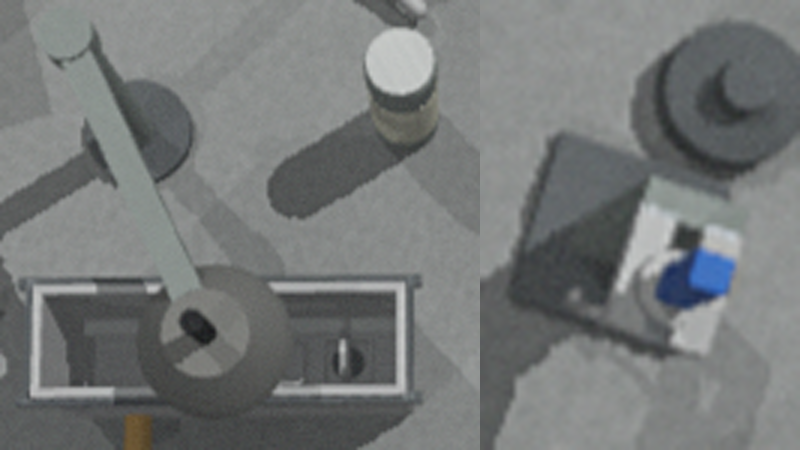

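View pics/m2.png

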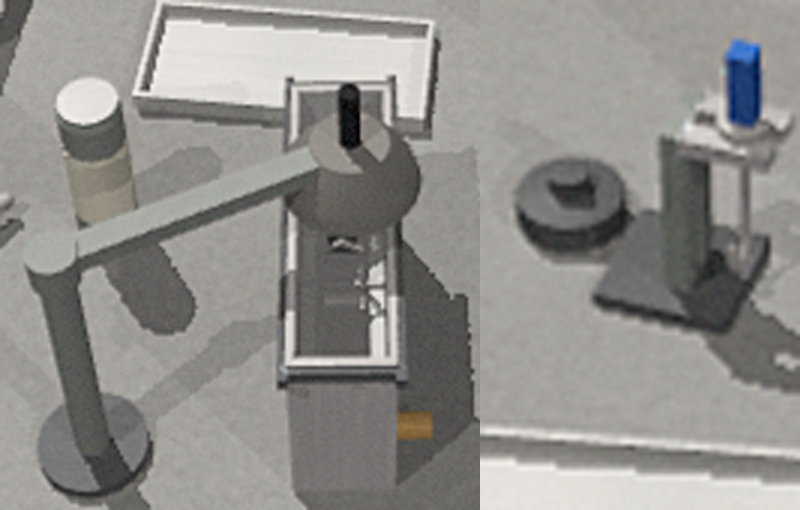

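```bash
python3 -c "
from h import *
t=load('top0');s=load('side0')
T=lambda x,y:(t,170+x/3,140+y/3)
S=lambda x,y:(s,195+x/3,230+y/3)
T2=lambda x,y:(t,445+(x-480)/5,195+y/5)
S2=lambda x,y:(s,255+(x-480)/5,145+y/5)
p=lambda n,*o:print(n,*[np.round(v,4) for v in tri(*o)])
p('hoodgrip',T(199,326),S(348.5,117))
p('gtop',T(191,316),S(348.5,92))
p('hinge',T(66,30),S(52,253))
p('rodgrip',T2(692,281),S2(743,85))
p('rodtop',T2(712,272),S2(743,48))
for n,a,b in [('A',(25,278),(404,380)),('B',(415,278),(0,0))]: pass
p('c_farL',T(25,280),S(282,378)); p('c_nearL',T(22,402),S(403,376)); p('c_farR',T(416,280),S(288,80)); p('c_nearR',T(418,402),S(394,80))
for x,y in [(25,280),(416,280),(418,402),(22,402)]: print(onz(*T(x,y),.182))
for x,y in [(37,290),(407,288),(405,395),(36,396)]: print('in',onz(*T(x,y),.182))
for q in [(360,185),(411,187),(402,297),(349,295)]: print('tray',onz(t,*q,.02))
for q in [(241,252),]: print('hood',onz(t,*q,.22))
# prongs
for q in [(642,180),(748,208),(610,335),(705,352)]: print('stand',onz(*T2(*q),.135))
print('can',onz(*T(402,58),.17),'drum',onz(*T2(738,95),.04))
"
```

```text
hoodgrip [0.5115 0.1478 0.2924] 0.0018
gtop [0.5126 0.1485 0.321 ] 0.0005
hinge [0.7199 0.2519 0.2648] 0.0004
rodgrip [ 0.5311 -0.3873  0.1672] 0.0026
rodtop [ 0.531  -0.3872  0.1951] 0.0024
c_farL [0.5591 0.2963 0.1763] 0.0007
c_nearL [0.4705 0.2939 0.1762] 0.002
c_farR [0.5645 0.0087 0.1783] 0.0027
c_nearR [0.4752 0.0058 0.1762] 0.0031
[0.55750349 0.29476786 0.182     ]
[0.56109537 0.00885325 0.182     ]
[0.47158054 0.00597225 0.182     ]
[0.46799763 0.29252108 0.182     ]
in [0.5502083 0.2856366 0.182    ]
in [0.55508392 0.01533614 0.182     ]
in [0.47654937 0.01546709 0.182     ]
in [0.47248125 0.28260341 0.182     ]
tray [ 0.71492997 -0.11487521  0.02      ]
tray [ 0.71135301 -0.2443085   0.02      ]
tray [ 0.43255851 -0.21927799  0.02      ]
tray [ 0.4358513  -0.08853584  0.02      ]
hood [0.51283842 0.14994165 0.22      ]
stand [ 0.57941326 -0.37557283  0.135     ]
stand [ 0.56704038 -0.42364172  0.135     ]
stand [ 0.50784268 -0.3591132   0.135     ]
stand [ 0.5006216  -0.40198909  0.135     ]
can [0.73265135 0.02245912 0.17      ] drum [ 0.63994489 -0.45262376  0.04      ]
```

Both views confirm it: the far stand carries the rod. The hood grip is at about (0.512, 0.148, 0.297), and its 0.233 distance to the hinge checks out. I'll move towards the hood, keeping high.

Request:
{"method": "jog_arm", "body": {
  "motion": [
    [0,0,-1,1,1],
    [0,0,-1,1,1],
    [0,0,-1,1,1],
    [0,0,-1,0.5,1],
    [0,0,-1,0,1],
    [1,-0.5,0,0,1],
    [1,-0.5,0,0,1],
    [1,-0.5,0,0,1],
    [1,-0.5,0,0,1],
    [1,-0.5,0,0,1],
    [1,-0.5,0,0,1],
    [1,-1,0,0,1]
  ]
}}

```text
clock: 1.35
position: [0.3832, -0.4808, 0.3806]
tool_rot: [-3.141, 0.001, -0.002]
force: [0.5, 0.2, -0.5]
grip_width: 0.0853
finger_force: 0.0
```

Request:
{"method": "jog_arm", "body": {
  "motion": [
    [1,-1,0,0,1],
    [1,-1,0,0,1],
    [1,-1,0,0,1],
    [0.3,-1,0,0,1],
    [0,-1,0,0,1],
    [0,-1,0,0,1],
    [0,-1,0,0,1],
    [0,-1,0,0,1],
    [0,-1,0,0,1],
    [0,0,0,0,1]
  ]
}}

```text
clock: 2.35
position: [0.482, -0.2071, 0.3816]
tool_rot: [-3.141, -0.0, 0.004]
force: [0.4, -0.1, 0.2]
grip_width: 0.0855
finger_force: 0.0
```

Request:
{"method": "jog_arm", "body": {
  "motion": [
    [0.2,-1,0,0,1],
    [0.2,-1,0,0,1],
    [0.2,-1,0,0,1],
    [0.2,-1,0,0,1],
    [0.2,-1,0,0,1],
    [0,-1,0,0,1],
    [0,-1,0,0,1],
    [0,-1,0,0,1],
    [0,-1,0,0,1],
    [0,-1,0,0,1],
    [0,-1,0,0,1],
    [0,-0.85,0,0,1]
  ]
}}

```text
clock: 3.55
position: [0.5118, 0.1458, 0.3811]
tool_rot: [-3.142, 0.0, -0.0]
force: [0.4, 0.2, -0.5]
grip_width: 0.0857
finger_force: 0.0
```

```bash
python3 -c "
from h import *
f=grab('wrist','w1');print(f['state']['position'],f['state']['qpos'])"
```

```text
[0.51181953 0.14578834 0.38114825] [-0.09003865  0.26194837 -0.37929182  1.61569747  0.10000489  1.28337563
 -2.05691935]
```

View pics/w1.png

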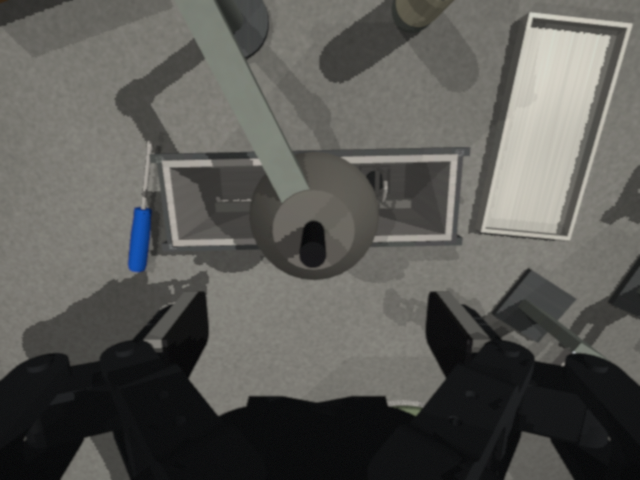

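The grip is at (313,243) in the wrist view, between the fingers. A carrier hanger shows at (378,190).

```bash
python3 -c "
from h import *
w=load('w1');t=load('top0');s=load('side0')
print(tri((w,314,257),(t,170+191/3,140+316/3),(s,311.2,230+92/3)),tri((w,313.5,243),(t,236.3,248.7),(s,311.2,269)))
print(proj(w,[.5115,.148,.321]),proj(w,[.5115,.148,.265]))"
```

```text
(array([0.5118599 , 0.14807838, 0.32186031]), np.float64(0.001618777653773794)) (array([0.51111764, 0.14784773, 0.29298214]), np.float64(0.0021547880717782716))
[312.65385318 254.79259255] [313.37888492 230.88439613]
```

Request:
{"method": "jog_arm", "body": {
  "motion": [
    [0,0,0.6,-1,1],
    [0,0,0.6,-1,1],
    [0,-0.07,0.6,0,1],
    [0,0,0.7,0,1],
    [0,0,0.7,0,1],
    [0,0,0,0,0.24],
    [0,0,0,0,0.24],
    [0,0,0,0,0.24],
    [0,0,0,0,0.24],
    [0,0,0,0,0.24],
    [0,0,0,0,0.24]
  ],
  "newtons": 20
}}

```text
clock: 4.7
position: [0.5116, 0.1468, 0.2857]
tool_rot: [-3.142, -0.001, 0.16]
force: [0.9, -0.3, -0.6]
grip_width: 0.0207
finger_force: 0.0
```

```bash
cat > arc.py <<'E'
import sys,numpy as np
# tool-unit rows along arc about hinge
h=np.array([.720,.252]);r=.2326
def rows(p0,a1,n,yaw,turn=0):
    p=np.array(p0);a0=np.arctan2(p[1]-h[1],h[0]-p[0]);print('a0',a0)
    for a in np.linspace(a0,a1,n+1)[1:]:
        q=h+r*np.array([-np.cos(a),np.sin(a)]);d=q-p;p=q
        print([round(float(v),2) for v in ((np.cos(yaw)*d[0]+np.sin(yaw)*d[1])/.03,(np.sin(yaw)*d[0]-np.cos(yaw)*d[1])/.03)],q.round(3))
E
python3 -c "
from arc import *;rows([.512,.148],.75,14,.16)"
```

```text
a0 -0.4636476090008062
[-0.17, -0.65] [0.504 0.166]
[-0.12, -0.66] [0.497 0.185]
[-0.06, -0.67] [0.492 0.205]
[-0.0, -0.67] [0.489 0.225]
[0.06, -0.67] [0.488 0.245]
[0.12, -0.66] [0.488 0.265]
[0.17, -0.65] [0.49  0.285]
[0.23, -0.63] [0.494 0.305]
[0.28, -0.61] [0.499 0.324]
[0.33, -0.58] [0.506 0.343]
[0.38, -0.55] [0.515 0.361]
[0.43, -0.52] [0.525 0.379]
[0.47, -0.48] [0.537 0.395]
[0.51, -0.43] [0.55  0.411]
```

Request:
{"method": "jog_arm", "body": {
  "motion": [
    [-0.17,-0.65,0,0,0.24],
    [-0.12,-0.66,0,0,0.24],
    [-0.06,-0.67,0,0,0.24],
    [0,-0.67,0,0,0.24],
    [0.06,-0.67,0,0,0.24],
    [0.12,-0.66,0,0,0.24],
    [0.17,-0.65,0,0,0.24],
    [0.23,-0.63,0,0,0.24],
    [0.28,-0.61,0,0,0.24],
    [0.33,-0.58,0,0,0.24]
  ]
}}

```text
clock: 5.7
position: [0.5055, 0.3425, 0.2854]
tool_rot: [3.141, 0.0, 0.16]
force: [-0.6, -1.1, 0.7]
grip_width: 0.0205
finger_force: 0.6
```

Request:
{"method": "jog_arm", "body": {
  "motion": [
    [0.38,-0.55,0,0,0.24],
    [0.43,-0.52,0,0,0.24],
    [0.47,-0.48,0,0,0.24]
  ]
}}

```text
clock: 6.0
position: [0.5362, 0.3945, 0.2853]
tool_rot: [3.141, 0.0, 0.16]
force: [-0.7, -1.3, 0.7]
grip_width: 0.0205
finger_force: 0.7
```

Request:
{"method": "jog_arm", "body": {
  "motion": [
    [0.51,-0.43,0,0,0.24],
    [0,0,0,0,0.24],
    [0,0.05,0,0,0.6],
    [0,0,0,0,0.6],
    [0,0,-0.5,0,0.6],
    [0,0,-1,1,0.6],
    [0,0,-1,1,0.6],
    [0,0,-1,0,0.6]
  ]
}}

```text
clock: 6.8
position: [0.5491, 0.4071, 0.3932]
tool_rot: [-3.141, -0.001, -0.004]
force: [0.4, 0.8, -0.4]
grip_width: 0.0512
finger_force: 0.0
```

Request:
{"method": "jog_arm", "body": {
  "motion": [
    [-0.4,1,-0.3,0,0.6],
    [-0.4,1,-0.3,0,0.6],
    [-0.4,1,0,0,0.6],
    [-0.4,1,0,0,0.6],
    [-0.4,1,0,0,0.6],
    [-0.4,1,0,0,0.6],
    [-0.4,1,0,0,0.6],
    [0,0,0,0,0.6]
  ]
}}

```text
clock: 7.6
position: [0.4645, 0.1939, 0.4103]
tool_rot: [3.141, -0.003, -0.004]
force: [-0.3, 0.6, 0.7]
grip_width: 0.0517
finger_force: 0.0
```

```bash
python3 -c "
from h import *
f=grab('wrist','w2');print(f['state']['position'])"
```

```text
[0.46446113 0.19390341 0.41032201]
```

Request:
{"method": "jog_arm", "body": {
  "motion": [
    [0,1,0,0,0.6],
    [0,1,0,0,0.6],
    [0,1,0,0,0.6],
    [0,1,0,0,0.6],
    [0,0,0,0,0.6]
  ]
}}

```text
clock: 8.15
position: [0.4655, 0.0747, 0.4092]
tool_rot: [3.141, -0.001, -0.004]
force: [0.4, 0.3, 0.4]
grip_width: 0.0513
finger_force: 0.0
```

```bash
python3 -c "
from h import *
f=grab('wrist','w3');print(f['state']['position']);grab('side','side1')
a=cv2.imread('pics/w2.png');b=cv2.imread('pics/w3.png')
cv2.imwrite('pics/m3.png',np.vstack([a[60:330,60:],b[60:330,:580]]))"
```

```text
[0.46554095 0.07471465 0.40918484]
```

View pics/m3.png

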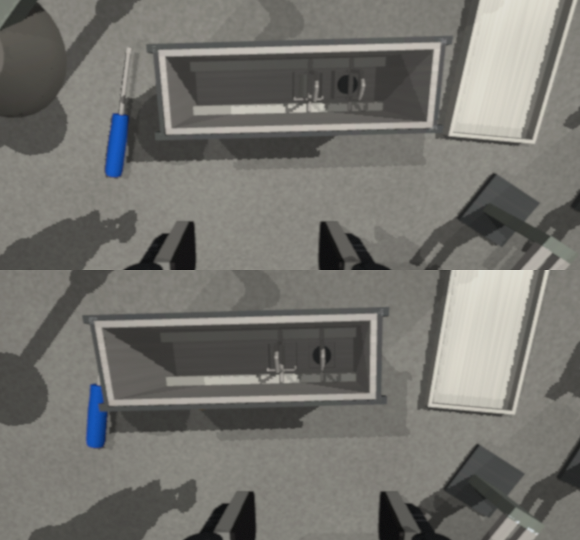

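Two hangers are visible, at about (308,92) and (357,90) in the upper panel; the left-hand slots are empty. I'll enlarge this.

```bash
python3 -c "
from h import *
a=cv2.imread('pics/w2.png');b=cv2.imread('pics/w3.png')
r=lambda im,x,y,w,h,k:cv2.resize(im[y:y+h,x:x+w],None,fx=k,fy=k,interpolation=cv2.INTER_CUBIC)
cv2.imwrite('pics/m4.png',np.clip(np.vstack([r(a,330,110,130,50*1,6),r(b,240,110,130,50,6)])*1.7,0,255).astype(np.uint8))"
```

```text
(no output)
```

View pics/m4.png

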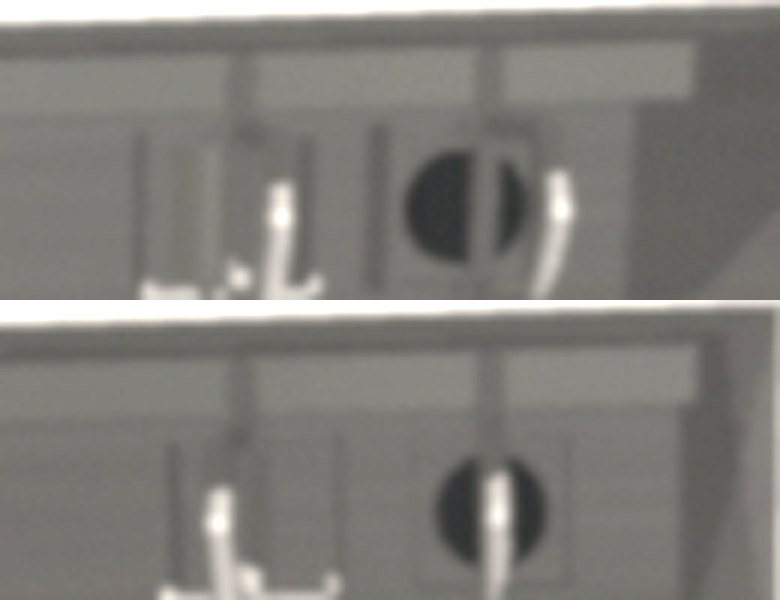

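```bash
python3 -c "
from h import *
a=load('w2');b=load('w3')
print(tri((a,376.8,145.8),(b,276.2,146.7)));print(tri((a,423.5,144.5),(b,322.8,145.8)))
# bar far-end on ledge: 
for f,x0,bars in ((a,330,[(243,110),(488,105)]),(b,240,[(243,110),(490,105)])):
  for u,v in bars: print('bar',onz(f,x0+u/6,110+v/6,.049))
# rim inner corners w2 / w3
for f,q in ((a,[(225,112),(495,107),(489,182),(231,190)]),(b,[(102,114),(372,108),(371,186),(116,192)])):
  for p in q: print('rim',onz(f,*p,.182).round(4))
for q in [(60+478-60+60,60-60)]: pass
for f,q in ((a,[(595,201),(509,193)]),(b,[(429,193),(515,202)])):
  for p in q: print('tray',onz(f,*p,.02).round(4))
print(proj(a,[.5145,.068,.107]),proj(a,[.5145,.123,.107]))
"
```

```text
(array([0.52096753, 0.12161364, 0.10931884]), np.float64(0.00013745692148678658))
(array([0.52194959, 0.06651725, 0.11005171]), np.float64(8.801019282217089e-05))
bar [0.54207116 0.12105761 0.049     ]
bar [0.542842   0.06676785 0.049     ]
bar [0.54322656 0.12149918 0.049     ]
bar [0.54400019 0.06688825 0.049     ]
rim [0.5551 0.2816 0.182 ]
rim [0.5583 0.0205 0.182 ]
rim [0.4861 0.0178 0.182 ]
rim [0.4794 0.2809 0.182 ]
rim [0.5545 0.281  0.182 ]
rim [0.5587 0.0204 0.182 ]
rim [0.4836 0.0188 0.182 ]
rim [0.4789 0.2788 0.182 ]
tray [ 0.4375 -0.2195  0.02  ]
tray [ 0.4502 -0.0903  0.02  ]
tray [ 0.4515 -0.0911  0.02  ]
tray [ 0.4374 -0.2195  0.02  ]
[421.0885833  150.94994679] [375.12873591 151.21005702]
```

Request:
{"method": "jog_arm", "body": {
  "motion": [
    [0,1,0,0,0.6],
    [0,1,0,0,0.6],
    [0,1,0,0,0.6],
    [0,1,0,0,0.6],
    [0,1,0,0,0.6],
    [0,1,0,0,0.6],
    [0,1,0,0,0.6],
    [0,1,0,0,0.6],
    [0,1,0,0,0.6],
    [0,1,0,0,0.6],
    [0,1,0,0,0.6],
    [0,1,0,0,0.6]
  ]
}}

```text
clock: 9.45
position: [0.4663, -0.2822, 0.4086]
tool_rot: [-3.141, -0.001, 0.002]
force: [0.3, 0.1, 1.0]
grip_width: 0.0513
finger_force: 0.0
```

Request:
{"method": "jog_arm", "body": {
  "motion": [
    [0.3,0,0.6,0,0.6],
    [0.3,0,0.6,0,0.6],
    [0,0,0,0,0.6]
  ]
}}

```text
clock: 9.75
position: [0.4842, -0.2806, 0.3702]
tool_rot: [-3.139, 0.003, 0.002]
force: [-1.1, 0.4, 0.3]
grip_width: 0.0514
finger_force: 0.0
```

```bash
python3 -c "
from h import *
f=grab('wrist','w4');print(f['state']['position'],f['state']['qpos'])"
```

```text
[ 0.48423814 -0.28056391  0.370228  ] [ 0.42940884  0.30089969 -0.01277621  1.57904132  0.0030166   1.26506304
 -1.15208591]
```

Request:
{"method": "jog_arm", "body": {
  "motion": [
    [0,1,0,0,0.6],
    [0,1,0,0,0.6],
    [0,1,0,0,0.6],
    [0,0.6,0,0,0.6],
    [0,0,0,0,0.6]
  ]
}}

```text
clock: 10.3
position: [0.4828, -0.3923, 0.3732]
tool_rot: [3.141, -0.0, -0.002]
force: [0.1, 0.2, 0.4]
grip_width: 0.0511
finger_force: 0.0
```

```bash
python3 -c "
from h import *
f=grab('wrist','w5');print(f['state']['position'])
a=cv2.imread('pics/w4.png');b=cv2.imread('pics/w5.png');A=load('w4');B=load('w5')
r=lambda im,x,y,w,h,k:cv2.resize(im[y:y+h,x:x+w],None,fx=k,fy=k,interpolation=cv2.INTER_CUBIC)
o=[]
for f,im in((A,a),(B,b)):
  p=proj(f,[.531,-.387,.16]).astype(int);x=max(0,min(640-130,p[0]-65));y=max(0,min(480-180,p[1]-80));print(x,y);o.append(r(im,x,y,130,180,3))
cv2.imwrite('pics/m5.png',np.hstack(o))"
```

```text
[ 0.48280331 -0.39227333  0.37318423]
363 77
245 76
```

View pics/m5.png

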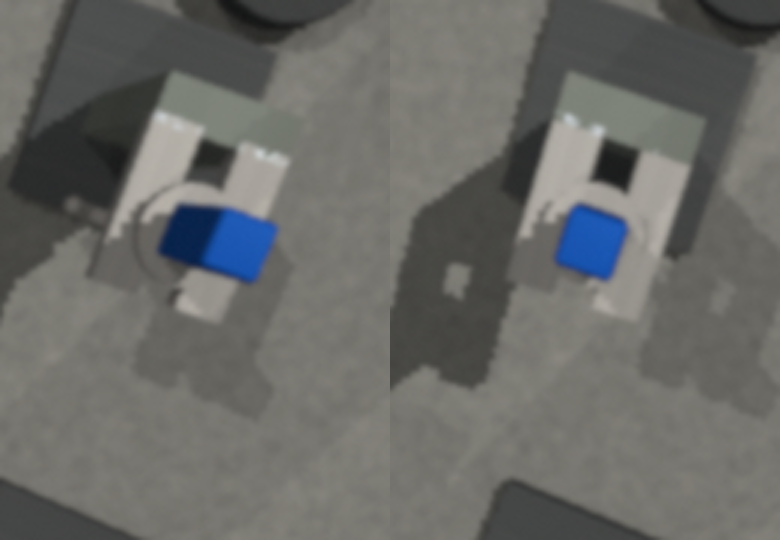

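```bash
python3 -c "
from h import *
A=load('w4');B=load('w5')
a=lambda x,y:(A,363+x/3,77+y/3)
b=lambda x,y:(B,245+(x-390)/3,76+y/3)
print('top',tri(a(241,245),b(593,243)))
for f,qs in ((a,[(219,210),(277,236),(257,283),(204,265)]),(b,[(578,206),(627,222),(607,280),(558,265)])):
  P=[onz(*f(*q),.194)[:2] for q in qs]; print(np.mean(P,0), [round(float(np.degrees(np.arctan2(*(P[(i+1)%4]-P[i])[::-1]))),1) for i in range(4)],[np.linalg.norm(P[(i+1)%4]-P[i]).round(4) for i in range(4)])
P=[onz(*b(*q),.135)[:2] for q in [(560,115),(512,280),(690,165),(632,320)]];print(P, [np.degrees(np.arctan2(*(P[i]-P[i+1])[::-1])) for i in (0,2)])
print('prongtri',tri(a(152,118),b(556,118)),tri(a(217,322),b(632,321)))
"
```

```text
top (array([ 0.53228702, -0.38944899,  0.19344078]), np.float64(0.00011317915278196206))
[ 0.53117135 -0.3888595 ] [-112.7, 161.6, 72.0, -10.9] [np.float64(0.0187), np.float64(0.014), np.float64(0.0166), np.float64(0.0157)]
[ 0.53229912 -0.38930432] [-107.8, 160.6, 73.0, -19.8] [np.float64(0.0148), np.float64(0.0174), np.float64(0.0149), np.float64(0.0177)]
[array([ 0.57089935, -0.37825605]), array([ 0.51689057, -0.36093458]), array([ 0.55480127, -0.42167345]), array([ 0.50298548, -0.40235405])] [np.float64(-17.78186145816713), np.float64(-20.447852812939118)]
prongtri (array([ 0.56991232, -0.37680856,  0.13244372]), np.float64(0.00018049406569652232)) (array([ 0.50305069, -0.4022572 ,  0.13867676]), np.float64(4.0268214722360573e-05))
```

The rod top is at (0.532, −0.389, 0.1935), as expected, with a yaw of about −0.32. I'll grasp it.

Request:
{"method": "jog_arm", "body": {
  "motion": [
    [0,0,0.5,1,0.6],
    [0,0,0.5,1,0.6],
    [0,0,0.5,1,0.6],
    [0,0,0.5,1,0.6],
    [0.8,-0.3,0.5,0,0.6],
    [0.73,-0.31,0.5,0,0.6],
    [0,0,0,0,0.6]
  ],
  "newtons": 80
}}

```text
clock: 11.05
position: [0.5353, -0.384, 0.2807]
tool_rot: [-3.139, 0.001, -0.316]
force: [-0.1, 1.0, -0.5]
grip_width: 0.0511
finger_force: 0.0
```

```bash
python3 -c "
from h import *
s=bot.observe();print(s['position'],s['tool_rot'])
d=np.array([.532,-.389,.161])-s['position'];Rt=R.from_euler('xyz',s['tool_rot']).as_matrix();print((Rt.T@d)/.03)"
```

```text
[ 0.53532247 -0.3840162   0.28070837] [-3.13924052e+00  1.44935301e-03 -3.15577180e-01]
[-0.04793672  0.20168069  3.98988944]
```

Request:
{"method": "jog_arm", "body": {
  "motion": [
    [0,0.05,0.7,0,0.6],
    [0,0.05,0.7,0,0.6],
    [0,0,0.7,0,0.6],
    [0,0,0.6,0,0.6],
    [0,0,0.6,0,0.6],
    [0,0,0.6,0,0.6],
    [0,0,0,0,0.6]
  ]
}}

```text
clock: 11.75
position: [0.5311, -0.3888, 0.1643]
tool_rot: [-3.141, 0.002, -0.319]
force: [-0.1, 0.7, 0.8]
grip_width: 0.0514
finger_force: 0.0
```

```bash
python3 -c "
from h import *
s=bot.observe();print(s['position'],s['tool_rot'],s['force'])
f=grab('wrist','w6')
c=proj(f,[.532,-.389,.194]);print(c)"
```

```text
[ 0.53107832 -0.38883007  0.16433981] [-3.14052487e+00  2.25764751e-03 -3.19118151e-01] [-0.06502395  0.69056548  0.81663143]
[316.42883377 332.51564983]
```

Request:
{"method": "jog_arm", "body": {
  "motion": [
    [0,0,0,0,0],
    [0,0,0,0,0],
    [0,0,0,0,0],
    [0,0,0,0,0],
    [0,0,0,0,0],
    [0,0,0,0,0]
  ],
  "newtons": 80
}}

```text
clock: 12.4
position: [0.532, -0.3906, 0.1667]
tool_rot: [3.141, -0.002, -0.32]
force: [-0.9, 1.0, 8.0]
grip_width: 0.0167
finger_force: 77.9
```

Request:
{"method": "jog_arm", "body": {
  "motion": [
    [0,0,-0.3,0,0],
    [0,0,0,0,0],
    [-0.5,0,0,0,0],
    [-0.5,0,0,0,0],
    [-0.5,0,0,0,0],
    [0,0,0,0,0]
  ]
}}

```text
clock: 13.0
position: [0.4873, -0.3762, 0.1747]
tool_rot: [3.141, 0.001, -0.321]
force: [-0.3, -0.5, -2.1]
grip_width: 0.0163
finger_force: 78.2
```

Request:
{"method": "jog_arm", "body": {
  "motion": [
    [0,0,-1,0,0],
    [0,0,-1,0,0],
    [0,0,-1,0,0],
    [0,0,-1,0,0],
    [0,0,-1,0,0],
    [0,0,-1,-1,0],
    [0,0,-1,-1,0],
    [0,0,-1,-1,0],
    [0,0,-0.5,-1,0],
    [0.5,-1,0,0,0],
    [0.5,-1,0,0,0]
  ]
}}

```text
clock: 14.1
position: [0.5192, -0.3161, 0.43]
tool_rot: [3.141, -0.001, -0.002]
force: [0.8, 1.2, -1.4]
grip_width: 0.0166
finger_force: 78.3
```

Request:
{"method": "jog_arm", "body": {
  "motion": [
    [0,-1,0,0,0],
    [0,-1,0,0,0],
    [0,-1,0,0,0],
    [0,-1,0,0,0],
    [0,-1,0,0,0],
    [0,-1,0,0,0],
    [0,-1,0,0,0],
    [0,-1,0,0,0],
    [0,-1,0,0,0],
    [0,0,0,0,0],
    [0,0,0,0,0]
  ]
}}

```text
clock: 15.2
position: [0.5191, -0.0459, 0.4296]
tool_rot: [3.141, -0.0, 0.001]
force: [-0.0, -0.5, -1.7]
grip_width: 0.0166
finger_force: 78.5
```

```bash
python3 -c "
from h import *
for n in ('side','top','wrist'):
  f=grab(n,n+'r1')
  if n=='side': S=f
p=np.array(f['state']['position']);print(p,f['state']['tool_rot'],f['state']['qpos'])
print('rod V exp',proj(S,p+[0,.011,.005-.14]),'tip',proj(S,p+[0,.024,.005-.114]),proj(S,p))
im=cv2.imread('pics/sider1.png');c=proj(S,p+[0,0,-.07]).astype(int);x,y=c[0]-66,c[1]-75;print(x,y)
a=cv2.resize(im[y:y+150,x:x+100],None,fx=4,fy=4,interpolation=cv2.INTER_CUBIC)
w=cv2.resize(cv2.imread('pics/wristr1.png')[180:480,220:420],None,fx=2,fy=2)
cv2.imwrite('pics/m6.png',np.hstack([a,w]))
"
```

```text
[ 0.51901681 -0.04702344  0.4294192 ] [ 3.14133022e+00 -1.46446205e-04 -1.24306689e-03] [ 0.08471345  0.20353948 -0.13340461  1.56233159  0.02767434  1.37741947
 -1.62332427]
rod V exp [310.05474307 211.17081801] tip [309.86528884 206.92804157] [309.63389664 164.29523704]
243 112
```

View pics/m6.png

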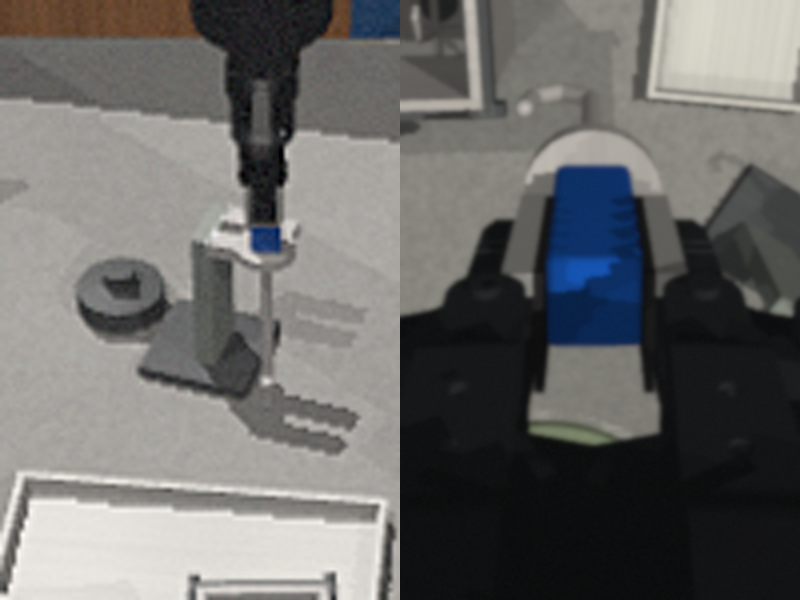

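```bash
python3 -c "
from h import *
W=load('wristr1');S=load('sider1');p=np.array(W['state']['position'])
r,e=tri((W,282.5,231.5),(S,309.7,207));print('tip rel TCP',r-p,e)
for nm,q in (('V',[0,.011,.005-.14]),('tip',[0,.024,.005-.114]),('colltop',[.0,.0,.005-.028])): print(nm,proj(W,p+q))
T=load('topr1')
im=cv2.imread('pics/topr1.png');cv2.imwrite('pics/m7.png',cv2.resize(im[160:320,160:420],None,fx=3,fy=3,interpolation=cv2.INTER_CUBIC))
w=cv2.imread('pics/wristr1.png')
"
```

```text
tip rel TCP [ 0.00074665  0.0241704  -0.10924237] 0.0003743779062920977
V [302.32371751 224.57054523]
tip [282.86013403 233.10021049]
colltop [316.43599737 278.04926406]
```

View pics/m7.png

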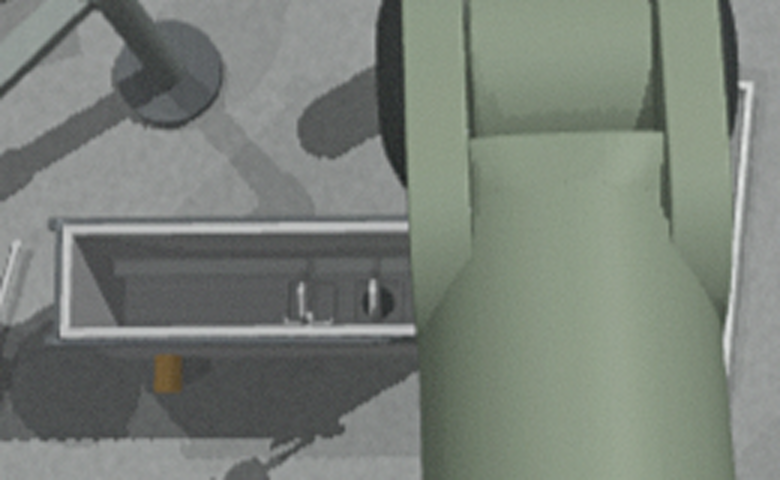

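The measured hook tip relative to the TCP is (0.001, 0.024, −0.109), which matches the model. I'll go for the inner carrier first.

Request:
{"method": "jog_arm", "body": {
  "motion": [
    [0,-1,0,0,0],
    [0,-1,0,0,0],
    [0,-1,0,0,0],
    [0,-1,0,0,0],
    [0.03,-0.4,0,0,0],
    [0,0,0,0,0],
    [0,0,1,0,0],
    [0,0,1,0,0],
    [0,0,1,0,0],
    [0,0,1,0,0],
    [0,0,0,0,0]
  ]
}}

```text
clock: 16.45
position: [0.5186, 0.0837, 0.3064]
tool_rot: [3.14, 0.005, -0.002]
force: [0.2, -0.1, -1.1]
grip_width: 0.0168
finger_force: 78.5
```

```bash
python3 -c "
from h import *
s=bot.observe();p=s['position'];print(p,s['tool_rot'],s['force'])
f=grab('wrist','w7');f2=grab('side','side7')
print(proj(f2,[.5205,.1215,.107]),proj(f2,p+[0,.024,-.109]))
A=cv2.resize(cv2.imread('pics/w7.png')[100:400,160:480],None,fx=1.25,fy=1.25)
c=proj(f2,p+[0,.02,-.13]).astype(int)
B=cv2.resize(cv2.imread('pics/side7.png')[c[1]-47:c[1]+47,c[0]-50:c[0]+50],None,fx=4,fy=4)[:375]
cv2.imwrite('pics/m8.png',np.hstack([A,B]));print(c)"
```

```text
[0.51861019 0.08366259 0.30637036] [ 3.13987076e+00  5.08504699e-03 -2.17136532e-03] [ 0.24142228 -0.08890129 -1.08823449]
[308.97520288 310.2863337 ] [309.50635116 282.60123856]
[309 286]
```

View pics/m8.png

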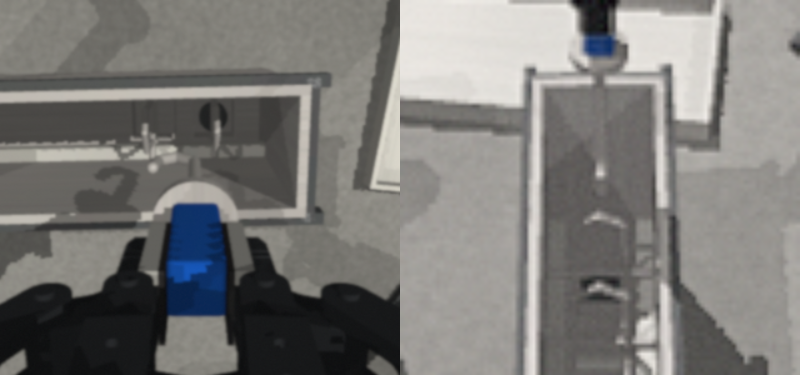

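In the side view the hanger apexes are at (309.3,310) and (309.5,292), as predicted, and the hook sits between them in y. I'll lower it and engage.

Request:
{"method": "jog_arm", "body": {
  "motion": [
    [0.04,-0.03,0.7,0,0],
    [0,0,0.7,0,0],
    [0,0,0.7,0,0],
    [0,0,0.7,0,0],
    [0,0,0.7,0,0],
    [0,0,0,0,0],
    [0,-0.3,0,0,0],
    [0,-0.3,0,0,0],
    [0,-0.25,0,0,0],
    [0,0,0,0,0]
  ]
}}

```text
clock: 17.55
position: [0.5212, 0.1139, 0.2051]
tool_rot: [-3.141, -0.001, 0.002]
force: [0.2, -0.4, -2.4]
grip_width: 0.0164
finger_force: 78.6
```

```bash
python3 -c "
from h import *
s=bot.observe();print(s['position'],s['tool_rot'],s['force'])"
```

```text
[0.52124894 0.11392332 0.20506741] [-3.14077367e+00 -1.09978822e-03  1.64068312e-03] [ 0.16932964 -0.44042017 -2.40545565]
```

Request:
{"method": "jog_arm", "body": {
  "motion": [
    [0,0,-0.4,0,0],
    [0,0,-0.4,0,0],
    [0,0,-0.3,0,0],
    [0,0,-0.3,0,0],
    [0,0,-0.4,0,0],
    [0,0,-0.5,0,0],
    [0,0,-0.6,0,0],
    [0,0,-0.7,0,0],
    [0,0,-0.7,0,0],
    [0,0,-0.7,0,0],
    [0,0,-0.7,0,0],
    [0,0,-0.7,0,0]
  ]
}}

```text
clock: 18.75
position: [0.5207, 0.1121, 0.3978]
tool_rot: [-3.141, -0.0, -0.0]
force: [0.1, -0.2, -3.6]
grip_width: 0.0166
finger_force: 78.3
```

Request:
{"method": "jog_arm", "body": {
  "motion": [
    [0,0,-0.7,0,0],
    [0,0,-0.6,0,0],
    [0,0,-0.4,0,0],
    [0,0,-0.2,0,0],
    [0,0,0,0,0],
    [0,0,0,0,0],
    [0,0,0,0,0]
  ]
}}

```text
clock: 19.45
position: [0.5208, 0.1121, 0.4526]
tool_rot: [3.141, 0.001, -0.0]
force: [0.4, 0.0, -2.7]
grip_width: 0.017
finger_force: 78.3
```

```bash
python3 -c "
from h import *
s=bot.observe();print(s['position'],s['tool_rot'],s['force'])
f=grab('wrist','w9');f2=grab('side','side9')
A=cv2.resize(cv2.imread('pics/w9.png')[0:480,160:640],None,fx=.8,fy=.8)
p=s['position'];c=proj(f2,p+[0,0.01,-.15]).astype(int);print(c)
B=cv2.resize(cv2.imread('pics/side9.png')[c[1]-64:c[1]+64,c[0]-64:c[0]+64],None,fx=3,fy=3)
cv2.imwrite('pics/m9.png',np.hstack([A,B]));print(c)"
```

```text
[0.52080066 0.11212736 0.45255328] [ 3.14129667e+00  1.21844892e-03 -2.06820060e-04] [ 0.38910241  0.01642021 -2.73118976]
[307 257]
[307 257]
```

View pics/m9.png

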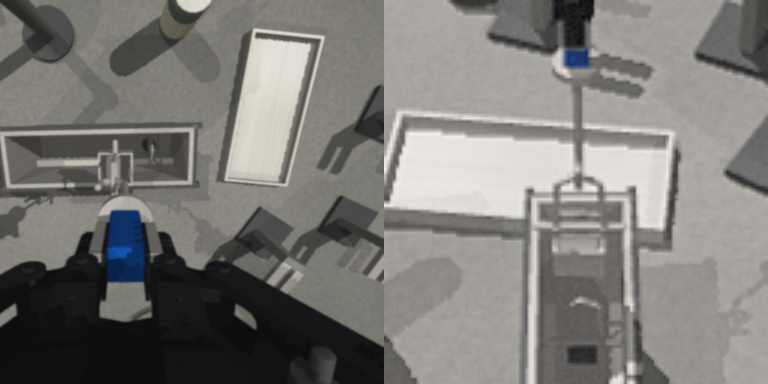

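The carrier hangs on the hook, clear of the rim. I'll re-measure the tray from this view and the side view.

```bash
python3 -c "
from h import *
W=load('w9');S=load('side9')
for q in [(253,31),(324,38),(287,186),(225,182)]: print(onz(W,160+q[0]/.8,q[1]/.8,.02).round(4))
for q in [(400,112),(674,134),(669,236),(388,206)]: print('s',onz(S,307-64+(q[0]-384)/3,257-64+q[1]/3,.02).round(4))
"
```

```text
[ 0.7213 -0.1169  0.02  ]
[ 0.7098 -0.2458  0.02  ]
[ 0.4347 -0.2192  0.02  ]
[ 0.4434 -0.0916  0.02  ]
s [ 0.7121 -0.2417  0.02  ]
s [ 0.4358 -0.2134  0.02  ]
s [ 0.4431 -0.0794  0.02  ]
s [ 0.7117 -0.1147  0.02  ]
```

Request:
{"method": "jog_arm", "body": {
  "motion": [
    [0.1,0.2,0,0,0],
    [0.15,0.4,0,0,0],
    [0.2,0.6,0,0,0],
    [0.25,0.7,0,0,0],
    [0.25,0.7,0,0,0],
    [0.25,0.7,0,0,0],
    [0.25,0.7,0,0,0],
    [0.25,0.7,0,0,0],
    [0.25,0.7,0,0,0],
    [0.25,0.7,0,0,0],
    [0.25,0.7,0,0,0],
    [0.25,0.7,0,0,0]
  ]
}}

```text
clock: 20.75
position: [0.6021, -0.1151, 0.4531]
tool_rot: [3.141, 0.0, -0.001]
force: [-0.4, -0.3, -3.3]
grip_width: 0.0163
finger_force: 78.4
```

Request:
{"method": "jog_arm", "body": {
  "motion": [
    [0.25,0.7,0,0,0],
    [0.25,0.6,0,0,0],
    [0.2,0.4,0,0,0],
    [0.15,0.3,0,0,0],
    [0.1,0.2,0,0,0],
    [0,0.07,0,0,0],
    [0,0,0.5,0,0],
    [0,0,0.7,0,0],
    [0,0,0.7,0,0],
    [0,0,0.7,0,0],
    [0,0,0.5,0,0],
    [0,0,0.2,0,0]
  ]
}}

```text
clock: 21.95
position: [0.63, -0.1802, 0.3531]
tool_rot: [-3.141, 0.002, 0.001]
force: [0.2, 0.1, -2.4]
grip_width: 0.0168
finger_force: 78.5
```

```bash
python3 -c "
from h import *
f=grab('wrist','w10');s=f['state'];p=s['position'];print(p,s['tool_rot'],s['force'])
f2=grab('side','side10')
A=cv2.resize(cv2.imread('pics/w10.png')[0:480,160:640],None,fx=.8,fy=.8)
c=proj(f2,p+[0,0.01,-.17]).astype(int);print(c)
B=cv2.resize(cv2.imread('pics/side10.png')[c[1]-64:c[1]+64,c[0]-64:c[0]+64],None,fx=3,fy=3)
cv2.imwrite('pics/m10.png',np.hstack([A,B]))"
```

```text
[ 0.62997012 -0.1801505   0.35308235] [-3.14098662e+00  1.63303060e-03  7.52461505e-04] [ 0.16578273  0.05153049 -2.38001175]
[270 207]
```

View pics/m10.png

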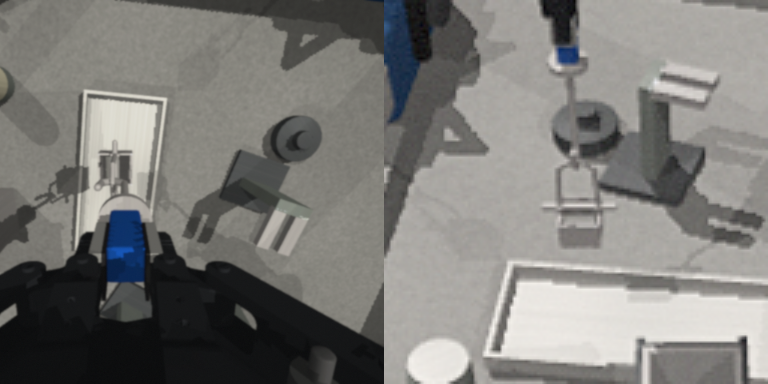

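```bash
python3 -c "
from h import *
W=load('w10');S=load('side10')
for q in [(83,92),(167,99),(72,245),(158,205)]: print(onz(W,160+q[0]/.8,q[1]/.8,.02).round(4))
for q in [(510,262),(487,360),(640,375)]: print('s',onz(S,270-64+(q[0]-384)/3,207-64+q[1]/3,.02).round(4))
"
```

```text
[ 0.7218 -0.1147  0.02  ]
[ 0.7114 -0.2456  0.02  ]
[ 0.4615 -0.0848  0.02  ]
[ 0.5368 -0.2366  0.02  ]
s [ 0.7131 -0.2417  0.02  ]
s [ 0.7227 -0.1095  0.02  ]
s [ 0.5756 -0.0919  0.02  ]
```

Request:
{"method": "jog_arm", "body": {
  "motion": [
    [0,0,0.5,0,0],
    [0,0,0.7,0,0],
    [0,0,0.7,0,0],
    [0,0,0.7,0,0],
    [0,0,0.4,0,0],
    [0,0,0.2,0,0],
    [0,0,0.15,0,0],
    [0,0,0.1,0,0],
    [0,0,0.1,0,0],
    [0,0,0.1,0,0],
    [0,0,0.1,0,0],
    [0,0,0,0,0]
  ]
}}

```text
clock: 23.25
position: [0.6303, -0.1809, 0.2415]
tool_rot: [-3.141, 0.0, -0.0]
force: [-0.2, 0.4, -3.2]
grip_width: 0.0169
finger_force: 78.5
```

```bash
python3 -c "
from h import *
f=grab('side','side11');s=f['state'];p=s['position'];print(p,s['force'])
print(proj(f,[.63,-.170,.097]),proj(f,p+[0,.011,-.135]),proj(f,p+[0,.024,-.109]))"
```

```text
[ 0.63032169 -0.18089231  0.24146946] [-0.19696111  0.3919309  -3.1578791 ]
[272.44464858 229.31156836] [272.13864218 226.97376755] [271.30309043 223.63395298]
```

Request:
{"method": "jog_arm", "body": {
  "motion": [
    [0,0,0.07,0,0],
    [0,0,0.07,0,0],
    [0,0,0.07,0,0],
    [0,0,0.07,0,0],
    [0,0,0.07,0,0],
    [0,0,0.07,0,0],
    [0,0,0.1,0,0],
    [0,0,0.1,0,0],
    [0,0,0,0,0]
  ]
}}

```text
clock: 24.2
position: [0.6303, -0.1809, 0.2228]
tool_rot: [-3.141, 0.0, -0.0]
force: [-0.6, -0.4, -1.2]
grip_width: 0.0164
finger_force: 78.7
```

Request:
{"method": "jog_arm", "body": {
  "motion": [
    [0,0,0.2,0,0],
    [0,0,0.3,0,0],
    [0,0,0.3,0,0],
    [0,0,0.2,0,0],
    [0,0,0,0,0]
  ]
}}

```text
clock: 24.7
position: [0.63, -0.1808, 0.1919]
tool_rot: [-3.141, 0.002, -0.0]
force: [0.1, -0.4, -1.7]
grip_width: 0.0168
finger_force: 78.7
```

```bash
python3 -c "
from h import *
f=grab('side','side12');s=f['state'];p=s['position'];print(p,s['force'])
w=grab('wrist','w12')
c=proj(f,[.63,-.170,.06]).astype(int);x,y=c-[40,50];print(x,y)
B=cv2.resize(cv2.imread('pics/side12.png')[y:y+96,x:x+80],None,fx=5,fy=5,interpolation=cv2.INTER_CUBIC)
c=proj(w,[.63,-.170,.06]).astype(int);x,y=c-[80,96];y=max(y,0);print(x,y)
A=cv2.resize(cv2.imread('pics/w12.png')[y:y+192,x:x+160],None,fx=2.5,fy=2.5)
cv2.imwrite('pics/m12.png',np.hstack([B,A]))"
```

```text
[ 0.62995386 -0.18080178  0.19190103] [ 0.07895996 -0.40106734 -1.6884335 ]
233 188
222 129
```

View pics/m12.png

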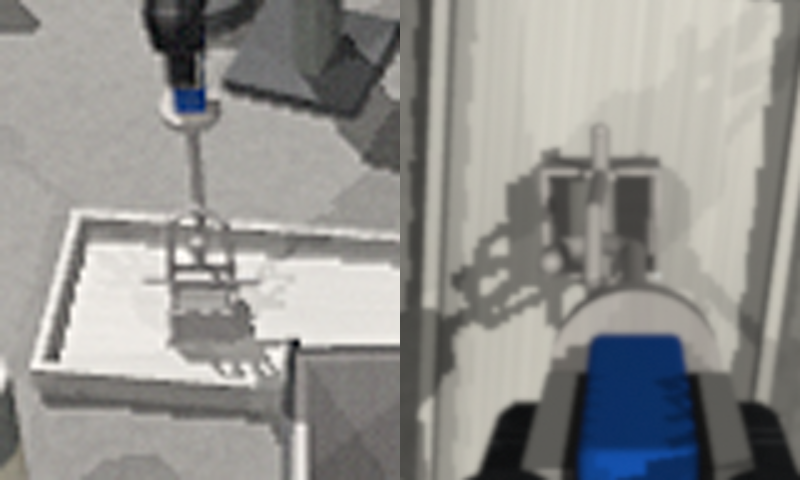

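The carrier stands upright, with the hook tip inside the loop and below the apex. I'll withdraw in −y and then raise.

Request:
{"method": "jog_arm", "body": {
  "motion": [
    [0,0.2,0,0,0],
    [0,0.3,0,0,0],
    [0,0.4,0,0,0],
    [0,0.5,0,0,0],
    [0,0,0,0,0],
    [0,0,-0.5,0,0],
    [0,0,-1,0,0],
    [0,0,-1,0,0],
    [0,0,-1,0,0],
    [0,0,-1,0,0],
    [0,0,-1,0,0],
    [0,0,-1,0,0]
  ]
}}

```text
clock: 26.0
position: [0.6303, -0.2222, 0.3909]
tool_rot: [-3.141, -0.001, 0.001]
force: [0.5, 0.6, -1.5]
grip_width: 0.0164
finger_force: 78.6
```

```bash
python3 -c "
from h import *
f=grab('side','side13');s=f['state'];p=s['position'];print(p,s['tool_rot'],s['force'])
w=grab('wrist','w13')
def diff(a,b,box): 
  x,y,X,Y=box;return np.abs(cv2.imread(a)[y:Y,x:X].astype(int)-cv2.imread(b)[y:Y,x:X]).mean()
# carrier apex: compare patch around carrier box
print(diff('pics/side12.png','pics/side13.png',(262,240,285,262)),diff('pics/side12.png','pics/side13.png',(300,240,320,250)))"
```

```text
[ 0.63026814 -0.22222624  0.39091879] [-3.14146654e+00 -1.11766151e-03  5.84600041e-04] [ 0.49912412  0.63298429 -1.54664339]
5.569169960474309 1.4733333333333334
```

Request:
{"method": "jog_arm", "body": {
  "motion": [
    [0,0,-0.1,-1,0],
    [0,0,-0.1,-1,0],
    [0,0,-0.1,-1,0],
    [0,0,-0.1,-1,0],
    [0,0,-0.1,-1,0],
    [0,0,-0.1,-1,0],
    [0,0,-0.1,-1,0],
    [0,0,-0.1,-1,0],
    [0,0,-0.1,-1,0],
    [0,0,-0.1,-1,0],
    [0,0,-0.1,-1,0],
    [0,0,-0.1,-1,0]
  ]
}}

```text
clock: 27.3
position: [0.6303, -0.2224, 0.4247]
tool_rot: [-3.141, -0.0, 0.964]
force: [-0.1, 0.2, -1.8]
grip_width: 0.0169
finger_force: 78.6
```

Request:
{"method": "jog_arm", "body": {
  "motion": [
    [0,0,0,-1,0],
    [0,0,0,-1,0],
    [0,0,0,-1,0],
    [0,0,0,-1,0],
    [0,0,0,-1,0],
    [0,0,0,-1,0],
    [0,0,0,-1,0],
    [0,0,0,-1,0],
    [0,0,0,-1,0],
    [0,0,0,-1,0],
    [0,0,0,-1,0],
    [0,0,0,-1,0]
  ]
}}

```text
clock: 28.5
position: [0.6302, -0.2224, 0.4246]
tool_rot: [-3.142, -0.0, 1.924]
force: [-0.2, -0.9, -1.8]
grip_width: 0.0163
finger_force: 78.6
```

Request:
{"method": "jog_arm", "body": {
  "motion": [
    [0,0,0,-1,0],
    [0,0,0,-1,0],
    [0,0,0,-1,0],
    [0,0,0,-1,0],
    [0,0,0,-1,0],
    [0,0,0,-1,0],
    [0,0,0,-1,0],
    [0,0,0,-1,0],
    [0,0,0,-1,0],
    [0,0,0,-1,0],
    [0,0,0,-1,0],
    [0,0,0,-1,0]
  ]
}}

```text
clock: 29.7
position: [0.6303, -0.2225, 0.4246]
tool_rot: [-3.141, 0.0, 2.884]
force: [-0.1, -0.8, -1.9]
grip_width: 0.0168
finger_force: 78.6
```

Request:
{"method": "jog_arm", "body": {
  "motion": [
    [0,0,0,-1,0],
    [0,0,0,-1,0],
    [0,0,0,-1,0],
    [0,0,0,-0.27,0],
    [0,0,0,0,0]
  ]
}}

```text
clock: 30.2
position: [0.6303, -0.2227, 0.4244]
tool_rot: [-3.142, 0.0, 3.141]
force: [-0.0, 0.4, -1.9]
grip_width: 0.0163
finger_force: 78.6
```

```bash
python3 -c "
from h import *
s=bot.observe();print(s['position'],s['tool_rot'],s['qpos'],s['force'])
d=np.array([.5205,.101,.405])-s['position'];Rt=R.from_euler('xyz',s['tool_rot']).as_matrix();print((Rt.T@d)/.03)"
```

```text
[ 0.63033375 -0.22272906  0.42444355] [-3.14155797e+00  1.37680976e-05  3.14053614e+00] [ 0.64418488  0.55405702 -0.71170012  1.14676557  0.35085135  1.55753021
  1.57624474] [-0.03808036  0.41984658 -1.85527484]
[ 3.67253275 10.78711695  0.64769365]
```

Request:
{"method": "jog_arm", "body": {
  "motion": [
    [0.33,0.6,0,0,0],
    [0.33,1,0,0,0],
    [0.33,1,0,0,0],
    [0.33,1,0,0,0],
    [0.33,1,0,0,0],
    [0.33,1,0,0,0],
    [0.33,1,0,0,0],
    [0.33,1,0,0,0],
    [0.33,1,0,0,0],
    [0.33,1,0,0,0],
    [0.34,0.8,0,0,0],
    [0,0.42,0,0,0]
  ]
}}

```text
clock: 31.4
position: [0.5201, 0.104, 0.4249]
tool_rot: [-3.141, 0.001, -3.141]
force: [1.1, -0.2, -0.7]
grip_width: 0.0163
finger_force: 78.7
```

Request:
{"method": "jog_arm", "body": {
  "motion": [
    [0,0,0.5,0,0],
    [0,0,1,0,0],
    [0,0,1,0,0],
    [0,0,0.8,0,0],
    [0,0,0.5,0,0],
    [0,0,0,0,0],
    [0,0,0,0,0]
  ]
}}

```text
clock: 32.1
position: [0.5217, 0.1017, 0.3108]
tool_rot: [3.141, 0.0, 3.14]
force: [-0.2, 0.3, -0.2]
grip_width: 0.0169
finger_force: 78.7
```

```bash
python3 -c "
from h import *
f=grab('wrist','w14');f2=grab('side','side14');s=f['state'];p=s['position'];print(p,s['tool_rot'],s['force'])
print(proj(f2,[.5215,.0665,.107]),proj(f2,p+[0,-.024,-.109]))
A=cv2.resize(cv2.imread('pics/w14.png')[0:400,120:520],None,fx=.94,fy=.94)
c=proj(f2,p+[0,-.02,-.13]).astype(int)
B=cv2.resize(cv2.imread('pics/side14.png')[c[1]-47:c[1]+47,c[0]-50:c[0]+50],None,fx=4,fy=4,interpolation=cv2.INTER_CUBIC)
cv2.imwrite('pics/m14.png',np.hstack([A,B]));print(c)"
```

```text
[0.52167866 0.10166037 0.31080429] [3.14142617e+00 3.09124051e-04 3.14027740e+00] [-0.19138486  0.34298165 -0.19613446]
[308.99175931 292.7774235 ] [308.4404353  271.75197084]
[308 278]
```

View pics/m14.png

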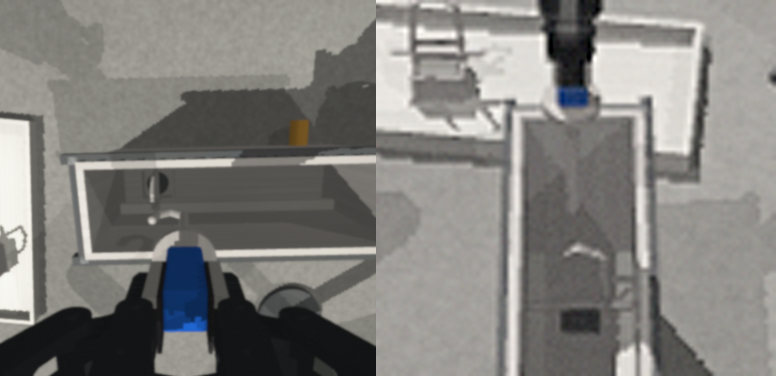

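The remaining hanger apex is at about (310,293.5), as predicted. I'll lower the flipped hook on its +y side and engage.

Request:
{"method": "jog_arm", "body": {
  "motion": [
    [0.04,0,0.7,0,0],
    [0,0,0.7,0,0],
    [0,0,0.7,0,0],
    [0,0,0.7,0,0],
    [0,0,0.75,0,0],
    [0,0,0,0,0],
    [0,-0.3,0,0,0],
    [0,-0.3,0,0,0],
    [0,-0.25,0,0,0],
    [0,0,0,0,0]
  ]
}}

```text
clock: 33.2
position: [0.5205, 0.0745, 0.2044]
tool_rot: [-3.141, 0.001, 3.139]
force: [0.1, -0.3, -1.8]
grip_width: 0.0165
finger_force: 78.5
```

```bash
python3 -c "
from h import *
s=bot.observe();print(s['position'],s['tool_rot'],s['force'])"
```

```text
[0.52050547 0.07447744 0.20435278] [-3.14093242e+00  9.49365040e-04  3.13906589e+00] [ 0.10407572 -0.28073914 -1.76161478]
```

Request:
{"method": "jog_arm", "body": {
  "motion": [
    [0,0,-0.4,0,0],
    [0,0,-0.4,0,0],
    [0,0,-0.3,0,0],
    [0,0,-0.3,0,0],
    [0,0,-0.4,0,0],
    [0,0,-0.5,0,0],
    [0,0,-0.6,0,0],
    [0,0,-0.7,0,0],
    [0,0,-0.7,0,0],
    [0,0,-0.7,0,0],
    [0,0,-0.7,0,0],
    [0,0,-0.7,0,0]
  ]
}}

```text
clock: 34.4
position: [0.5198, 0.0763, 0.3972]
tool_rot: [3.142, 0.0, -3.141]
force: [1.5, 0.0, -3.3]
grip_width: 0.0163
finger_force: 78.4
```

Request:
{"method": "jog_arm", "body": {
  "motion": [
    [0,0,-0.7,0,0],
    [0,0,-0.6,0,0],
    [0,0,-0.4,0,0],
    [0,0,-0.2,0,0],
    [0,0,0,0,0],
    [0,0,0,0,0],
    [0,0,0,0,0]
  ]
}}

```text
clock: 35.1
position: [0.5199, 0.0761, 0.452]
tool_rot: [-3.142, -0.001, 3.141]
force: [-0.2, -0.6, -3.2]
grip_width: 0.0167
finger_force: 78.4
```

```bash
python3 -c "
from h import *
f=grab('side','side15');w=grab('wrist','w15');s=w['state'];p=s['position'];print(p,s['tool_rot'],s['force'])
cv2.imwrite('pics/m15.png',np.hstack([cv2.resize(cv2.imread('pics/side15.png')[130:350,200:380],None,fx=2,fy=2),cv2.resize(cv2.imread('pics/w15.png'),(440,330))[:440] if 0 else cv2.copyMakeBorder(cv2.resize(cv2.imread('pics/w15.png'),(440,330)),0,110,0,0,cv2.BORDER_CONSTANT)]))"
```

```text
[0.51995336 0.07608235 0.45209019] [-3.14154078e+00 -1.00060389e-03  3.14140097e+00] [ 0.16876763  0.76868976 -3.23932958]
```

View pics/m15.png

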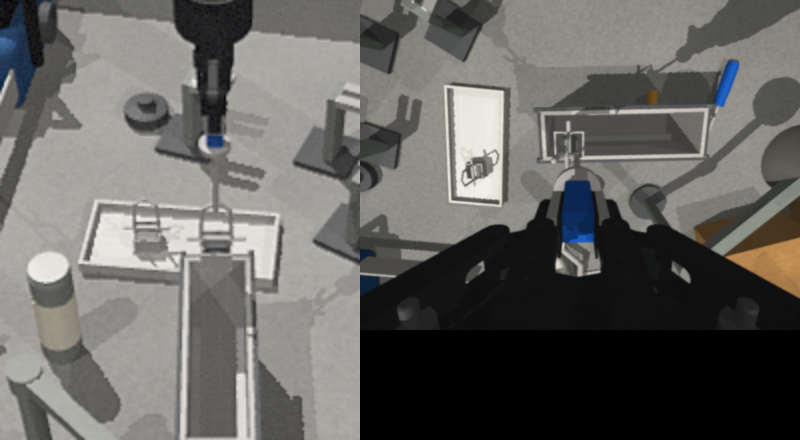

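Carrier B hangs on the hook in the side view. In the wrist view carrier A stands in the tray and the tank is empty. The tray corners, at about (247,231) and (341,237), haven't moved. I have used up the picture budget, so I'll continue on numeric checks.

Request:
{"method": "jog_arm", "body": {
  "motion": [
    [0,-0.2,0,0,0],
    [0,-0.4,0,0,0],
    [0,-0.6,0,0,0],
    [-0.05,-0.7,0,0,0],
    [-0.05,-0.7,0,0,0],
    [-0.05,-0.7,0,0,0],
    [0,-0.7,0,0,0],
    [0,-0.7,0,0,0],
    [0,-0.7,0,0,0],
    [0,-0.7,0,0,0],
    [0,-0.6,0,0,0],
    [0,-0.4,0,0,0]
  ]
}}

```text
clock: 36.4
position: [0.5241, -0.1392, 0.4525]
tool_rot: [-3.141, -0.0, 3.139]
force: [0.4, -0.5, -3.4]
grip_width: 0.0168
finger_force: 78.4
```

Request:
{"method": "jog_arm", "body": {
  "motion": [
    [0,-0.3,0,0,0],
    [0,-0.2,0,0,0],
    [0,0,0,0,0],
    [0,0,0.5,0,0],
    [0,0,0.7,0,0],
    [0,0,0.7,0,0],
    [0,0,0.7,0,0],
    [0,0,0.5,0,0],
    [0,0,0.2,0,0],
    [0,0,0,0,0]
  ]
}}

```text
clock: 37.4
position: [0.5245, -0.1513, 0.3535]
tool_rot: [3.141, -0.001, -3.141]
force: [-0.3, 0.1, -3.9]
grip_width: 0.0165
finger_force: 78.5
```

```bash
python3 -c "
from h import *
f=grab('side','side16');s=f['state'];print(s['position'],s['tool_rot'],s['force'])
# tray shift test: match tray bottom-left & right corner patches against side15
a=cv2.imread('pics/side15.png',0);b=cv2.imread('pics/side16.png',0)
for x,y in ((238,258),(330,228),(237,222)):
  t=a[y:y+22,x:x+22];r=cv2.matchTemplate(b[y-15:y+37,x-15:x+37],t,cv2.TM_CCOEFF_NORMED);print(cv2.minMaxLoc(r)[1::2])"
```

```text
[ 0.52449212 -0.15129804  0.35346584] [ 3.14119459e+00 -6.38008035e-04 -3.14111030e+00] [-0.30585217  0.14832324 -3.86483839]
(0.9962052702903748, (15, 15))
(0.9516125917434692, (15, 15))
(0.9977197647094727, (15, 15))
```

The tray hasn't moved. I'll lower the carrier.

Request:
{"method": "jog_arm", "body": {
  "motion": [
    [0,0,0.5,0,0],
    [0,0,0.7,0,0],
    [0,0,0.7,0,0],
    [0,0,0.7,0,0],
    [0,0,0.4,0,0],
    [0,0,0.3,0,0],
    [0,0,0.2,0,0],
    [0,0,0.1,0,0],
    [0,0,0.1,0,0],
    [0,0,0.07,0,0],
    [0,0,0,0,0]
  ]
}}

```text
clock: 38.55
position: [0.5246, -0.1518, 0.2406]
tool_rot: [-3.142, 0.0, 3.141]
force: [-0.0, 0.0, -3.7]
grip_width: 0.0165
finger_force: 78.4
```

Request:
{"method": "jog_arm", "body": {
  "motion": [
    [0,0,0.07,0,0],
    [0,0,0.07,0,0],
    [0,0,0.07,0,0],
    [0,0,0.07,0,0],
    [0,0,0.07,0,0],
    [0,0,0.07,0,0],
    [0,0,0.1,0,0],
    [0,0,0.1,0,0],
    [0,0,0,0,0]
  ]
}}

```text
clock: 39.45
position: [0.5244, -0.1518, 0.2216]
tool_rot: [3.141, -0.0, 3.141]
force: [-0.1, -0.6, -0.8]
grip_width: 0.0167
finger_force: 78.5
```

Request:
{"method": "jog_arm", "body": {
  "motion": [
    [0,0,0.2,0,0],
    [0,0,0.3,0,0],
    [0,0,0.3,0,0],
    [0,0,0.15,0,0],
    [0,0,0,0,0]
  ]
}}

```text
clock: 39.95
position: [0.5242, -0.1517, 0.1926]
tool_rot: [3.141, -0.001, 3.142]
force: [0.4, 0.8, -0.3]
grip_width: 0.0167
finger_force: 78.5
```

```bash
python3 -c "
from h import *
f=grab('side','side17');grab('wrist','w17');s=f['state'];print(s['position'],s['tool_rot'],s['force'])"
```

```text
[ 0.52418671 -0.15166952  0.19260172] [ 3.14108174e+00 -1.25816980e-03  3.14158399e+00] [ 0.39966927  0.82274475 -0.30079082]
```

Request:
{"method": "jog_arm", "body": {
  "motion": [
    [0,0.2,0,0,0],
    [0,0.3,0,0,0],
    [0,0.4,0,0,0],
    [0,0.45,0,0,0],
    [0,0,0,0,0],
    [0,0,-0.5,0,0],
    [0,0,-1,0,0],
    [0,0,-1,0,0],
    [0,0,-1,0,0],
    [0,0,-1,0,0],
    [0,0,-1,0,0],
    [0,0,-1,0,0]
  ]
}}

```text
clock: 41.25
position: [0.5242, -0.1115, 0.391]
tool_rot: [-3.141, 0.001, 3.141]
force: [0.4, -0.7, -1.6]
grip_width: 0.0163
finger_force: 78.6
```

```bash
python3 -c "
from h import *
f=grab('side','side18');grab('wrist','w18');s=f['state'];print(s['position'],s['tool_rot'],s['force'])
a=cv2.imread('pics/side17.png',0);b=cv2.imread('pics/side18.png',0)
for P in ([.63,-.17,.04],[.5245,-.163,.04]):
  c=proj(f,P).astype(int);x,y=c-[14,12];t=a[y:y+26,x:x+28];r=cv2.matchTemplate(b[y-15:y+41,x-15:x+43],t,cv2.TM_CCOEFF_NORMED);print(c,cv2.minMaxLoc(r)[1::2])"
```

```text
[ 0.52419454 -0.11153373  0.39100326] [-3.14141406e+00  7.59446717e-04  3.14108400e+00] [ 0.41112023 -0.7245558  -1.58032398]
[273 243] (0.9984012842178345, (15, 15))
[309 245] (0.9563596844673157, (15, 15))
```

Request:
{"method": "jog_arm", "body": {
  "motion": [
    [0,0,0,1,0],
    [0,0,0,1,0],
    [0,0,0,1,0],
    [0,0,0,1,0],
    [0,0,0,1,0],
    [0,0,0,1,0],
    [0,0,0,1,0],
    [0,0,0,1,0],
    [0,0,0,1,0],
    [0,0,0,1,0],
    [0,0,0,1,0],
    [0,0,0,1,0]
  ]
}}

```text
clock: 42.55
position: [0.5242, -0.1115, 0.3886]
tool_rot: [-3.141, -0.0, 2.178]
force: [0.4, -0.1, -1.4]
grip_width: 0.0168
finger_force: 78.6
```

Request:
{"method": "jog_arm", "body": {
  "motion": [
    [0,0,0,1,0],
    [0,0,0,1,0],
    [0,0,0,1,0],
    [0,0,0,1,0],
    [0,0,0,1,0],
    [0,0,0,1,0],
    [0,0,0,1,0],
    [0,0,0,1,0],
    [0,0,0,1,0],
    [0,0,0,1,0],
    [0,0,0,1,0],
    [0,0,0,1,0]
  ]
}}

```text
clock: 43.75
position: [0.5242, -0.1115, 0.3886]
tool_rot: [-3.141, -0.0, 1.218]
force: [0.2, 0.2, -0.9]
grip_width: 0.0164
finger_force: 78.6
```

Request:
{"method": "jog_arm", "body": {
  "motion": [
    [0,0,0,1,0],
    [0,0,0,1,0],
    [0,0,0,1,0],
    [0,0,0,1,0],
    [0,0,0,1,0],
    [0,0,0,1,0],
    [0,0,0,1,0],
    [0,0,0,1,0],
    [0,0,0,1,0],
    [0,0,0,1,0],
    [0,0,0,1,0],
    [0,0,0,1,0]
  ]
}}

```text
clock: 44.95
position: [0.5242, -0.1115, 0.3887]
tool_rot: [-3.141, 0.0, 0.258]
force: [0.2, -0.3, -1.3]
grip_width: 0.0166
finger_force: 78.6
```

Request:
{"method": "jog_arm", "body": {
  "motion": [
    [0,0,0,1,0],
    [0,0,0,1,0],
    [0,0,0,1,0],
    [0,0,0,1,0],
    [0,0,0,1,0],
    [0,0,0,1,0],
    [0,0,0,1,0],
    [0,0,0,0.27,0],
    [0,0,0,0,0]
  ]
}}

```text
clock: 45.85
position: [0.5244, -0.1114, 0.3886]
tool_rot: [-3.141, 0.0, -0.319]
force: [-0.8, 0.2, -3.1]
grip_width: 0.0164
finger_force: 78.6
```

```bash
cat > go.py <<'E'
from h import *
import sys
def go(x,y,z):
    s=bot.observe();print(s['position'],s['tool_rot'],s['force'])
    print((R.from_euler('xyz',s['tool_rot']).as_matrix().T@(np.array([x,y,z])-s['position']))/.03)
if len(sys.argv)==4: go(*map(float,sys.argv[1:]))
E
python3 go.py .4873 -.3762 .391
```

```text
[ 0.52439115 -0.1113994   0.38859716] [-3.14149848e+00  1.26435194e-04 -3.19227783e-01] [-0.80071856  0.21153219 -3.06004262]
[ 1.59619154  8.76875259 -0.08112233]
```

Request:
{"method": "jog_arm", "body": {
  "motion": [
    [0.2,1,0,0,0],
    [0.2,1,0,0,0],
    [0.2,1,0,0,0],
    [0.2,1,0,0,0],
    [0.2,1,0,0,0],
    [0.2,1,0,0,0],
    [0.2,1,0,0,0],
    [0.2,1,0,0,0],
    [0,0.77,0,0,0],
    [0,0,0.5,0,0],
    [0,0,0.5,0,0],
    [0,0,0,0,0]
  ]
}}

```text
clock: 47.05
position: [0.4866, -0.3759, 0.3567]
tool_rot: [-3.141, 0.003, -0.319]
force: [0.1, -0.1, -1.5]
grip_width: 0.0168
finger_force: 78.6
```

```bash
python3 go.py .4873 -.3762 .176; python3 -c "
from h import *
a=load('w6');f=grab('top','top20')"
```

```text
[ 0.48657663 -0.37588405  0.35673859] [-3.14053612e+00  2.90991795e-03 -3.18599163e-01] [ 0.1070825  -0.13755904 -1.46988329]
[0.0437289  0.00881398 6.02451205]
```

Request:
{"method": "jog_arm", "body": {
  "motion": [
    [0,0,0.7,0,0],
    [0,0,0.7,0,0],
    [0,0,0.7,0,0],
    [0,0,0.7,0,0],
    [0,0,0.7,0,0],
    [0,0,0.7,0,0],
    [0,0,0.7,0,0],
    [0,0,0.7,0,0],
    [0,0,0.4,0,0],
    [0,0,0,0,0]
  ]
}}

```text
clock: 48.1
position: [0.4871, -0.3759, 0.1778]
tool_rot: [-3.141, 0.001, -0.319]
force: [-0.6, 0.5, -1.5]
grip_width: 0.0166
finger_force: 78.6
```

```bash
python3 go.py .532 -.3895 .176
```

```text
[ 0.48711041 -0.37590421  0.1777935 ] [-3.14112825e+00  1.48425534e-03 -3.19465376e-01] [-0.55400292  0.49745923 -1.45219828]
[ 1.56302758 -0.03964298  0.05748197]
```

Request:
{"method": "jog_arm", "body": {
  "motion": [
    [0.4,0,0,0,0],
    [0.4,0,0,0,0],
    [0.4,0,0,0,0],
    [0.33,0,0,0,0],
    [0,0,0,0,0],
    [0,0,0.1,0,0],
    [0,0,0.1,0,0],
    [0,0,0.1,0,0],
    [0,0,0,0,0]
  ]
}}

```text
clock: 49.0
position: [0.5304, -0.3904, 0.169]
tool_rot: [-3.141, 0.001, -0.32]
force: [0.5, 0.1, -1.7]
grip_width: 0.0164
finger_force: 78.6
```

Request:
{"method": "jog_arm", "body": {
  "motion": [
    [0,0,0.05,0,0],
    [0,0,0.05,0,0],
    [0,0,0,0,0]
  ]
}}

```text
clock: 49.3
position: [0.5309, -0.3907, 0.1667]
tool_rot: [3.142, -0.0, -0.32]
force: [-0.9, -0.1, 2.8]
grip_width: 0.0164
finger_force: 78.9
```

Request:
{"method": "jog_arm", "body": {
  "motion": [
    [0,0,0,0,0.3],
    [0,0,0,0,0.6],
    [0,0,0,0,0.6],
    [0,0,0,0,0.6],
    [0,0,-0.2,0,0.6],
    [0,0,-0.4,0,0.6],
    [0,0,-0.8,0,0.6],
    [0,0,-1,0,0.6],
    [0,0,-1,0,0.6],
    [0,0,-1,0,0.6],
    [0,0,-1,0,0.6],
    [0,0,-1,0,0.6]
  ]
}}

```text
clock: 50.5
position: [0.5307, -0.3905, 0.3611]
tool_rot: [3.141, -0.001, -0.32]
force: [0.0, -0.2, -0.4]
grip_width: 0.0512
finger_force: 0.0
```

Request:
{"method": "jog_arm", "body": {
  "motion": [
    [-0.7,0.6,0,-1,0.6],
    [-0.7,0,0,-1,0.6],
    [-0.2,0,0,-1,0.6],
    [0,0,0,-1,0.6],
    [0,0,0,0,0.6]
  ]
}}

```text
clock: 51.0
position: [0.4787, -0.3952, 0.3597]
tool_rot: [3.141, -0.001, 0.001]
force: [-0.3, 0.0, 0.7]
grip_width: 0.0515
finger_force: 0.0
```

```bash
python3 -c "
from h import *
f=grab('wrist','w21');s=f['state'];print(s['position'],s['tool_rot'],s['force'])
def blue(f):
  h=cv2.cvtColor(f['pixels'],cv2.COLOR_RGB2HSV);m=cv2.inRange(h,(105,150,120),(125,255,255));n,l,st,c=cv2.connectedComponentsWithStats(m);return [(st[i].tolist(),c[i].round(1).tolist()) for i in range(1,n) if st[i,4]>40]
print(blue(f),proj(f,[.532,-.3892,.194]),proj(f,[.532,-.3892,.16]));g=grab('side','side21');print(blue(g),blue(load('side0')))
"
```

```text
[ 0.47872435 -0.39517982  0.35974221] [ 3.14095703e+00 -1.01216424e-03  9.43024716e-04] [-0.29782795  0.02950707  0.69569158]
[([299, 143, 24, 24, 419], [310.4, 154.7])] [308.98093618 153.50466497] [309.66868015 151.85178587]
[([615, 44, 25, 9, 83], [628.2, 46.9]), ([324, 428, 43, 19, 447], [345.7, 437.1])] [([613, 44, 27, 22, 138], [629.3, 49.9]), ([168, 146, 20, 10, 64], [176.7, 151.5]), ([189, 149, 18, 8, 53], [197.5, 152.5]), ([325, 428, 42, 19, 440], [345.7, 437.1])]
```

The rod hangs upright: its grip's top is within 1–2 px of the predicted position. Next I'll go back to the hood.

Request:
{"method": "jog_arm", "body": {
  "motion": [
    [0,-1,-0.7,0,0.6],
    [0,-1,-0.6,0,0.6],
    [0,-1,0,0,0.6],
    [0,-1,0,0,0.6],
    [0,-1,0,0,0.6],
    [0,-1,0,0,0.6],
    [0.2,-1,0,0,0.6],
    [0.2,-1,0,0,0.6],
    [0.2,-1,0,0,0.6],
    [0.2,-1,0,0,0.6],
    [0.2,-1,0,0,0.6],
    [0.2,-1,0,0,0.6]
  ]
}}

```text
clock: 52.3
position: [0.5152, -0.0337, 0.3979]
tool_rot: [-3.142, -0.0, -0.002]
force: [1.3, -0.4, -0.4]
grip_width: 0.0509
finger_force: 0.0
```

Request:
{"method": "jog_arm", "body": {
  "motion": [
    [0.2,-1,0,0,0.6],
    [0.2,-1,0,0,0.6],
    [0.2,-1,0,0,0.6],
    [0.2,-1,0,0,0.6],
    [0.2,-1,0,0,0.6],
    [0,-1,0,0,0.6],
    [0,-1,0,0,0.6],
    [0,-1,0,0,0.6],
    [0,0,0,-1,0.6],
    [0,0,0,-1,0.6]
  ]
}}

```text
clock: 53.3
position: [0.5449, 0.2062, 0.3975]
tool_rot: [-3.141, 0.0, 0.162]
force: [0.4, 0.3, 0.1]
grip_width: 0.051
finger_force: 0.0
```

```bash
python3 go.py .549 .409 .286; python3 -c "
from h import *
w=grab('wrist','w22');f=grab('side','side22')
g=cv2.cvtColor(f['pixels'],cv2.COLOR_RGB2GRAY)
for n,F in (('w',w),('s',f)):
  h=cv2.cvtColor(F['pixels'],cv2.COLOR_RGB2GRAY);a=proj(F,[.549,.409,.321]);b=proj(F,[.549,.409,.27]);x0,y0=np.minimum(a,b).astype(int)-15;x1,y1=np.maximum(a,b).astype(int)+15
  m=(h[y0:y1,x0:x1]<35).astype(np.uint8);k,l,st,c=cv2.connectedComponentsWithStats(m);print(n,a,b,[(st[i].tolist(),(c[i]+[x0,y0]).round(1)) for i in range(1,k) if st[i,4]>30],(x0,y0))
"
```

```text
[0.54485348 0.2061533  0.39749119] [-3.14136785e+00  3.50890910e-04  1.62451799e-01] [0.3860343  0.27823848 0.11691267]
[ 1.2313034 -6.6493413  3.717436 ]bash:  2081 Segmentation fault         python3 -c "
from h import *
w=grab('wrist','w22');f=grab('side','side22')
g=cv2.cvtColor(f['pixels'],cv2.COLOR_RGB2GRAY)
for n,F in (('w',w),('s',f)):
  h=cv2.cvtColor(F['pixels'],cv2.COLOR_RGB2GRAY);a=proj(F,[.549,.409,.321]);b=proj(F,[.549,.409,.27]);x0,y0=np.minimum(a,b).astype(int)-15;x1,y1=np.maximum(a,b).astype(int)+15
  m=(h[y0:y1,x0:x1]<35).astype(np.uint8);k,l,st,c=cv2.connectedComponentsWithStats(m);print(n,a,b,[(st[i].tolist(),(c[i]+[x0,y0]).round(1)) for i in range(1,k) if st[i,4]>30],(x0,y0))
"
```

Request:
{"method": "jog_arm", "body": {
  "motion": [
    [0.2,-1,0,0,0.8],
    [0.2,-1,0,0,0.8],
    [0.2,-1,0,0,0.8],
    [0.2,-1,0,0,0.8],
    [0.2,-1,0,0,0.8],
    [0.2,-1,0,0,0.8],
    [0,-0.65,0,0,0.8],
    [0,0,0,0,0.8]
  ]
}}

```text
clock: 54.2
position: [0.5475, 0.4104, 0.3968]
tool_rot: [-3.141, 0.001, 0.159]
force: [-0.6, -0.7, 1.1]
grip_width: 0.0681
finger_force: 0.0
```

```bash
python3 go.py .549 .409 .286; python3 -c "
from h import *
w=grab('wrist','w23')
h=cv2.cvtColor(w['pixels'],cv2.COLOR_RGB2GRAY);a=proj(w,[.549,.409,.321]);b=proj(w,[.549,.409,.265]);print(a,b)
x0,y0=np.maximum(np.minimum(a,b).astype(int)-25,0);x1,y1=np.maximum(a,b).astype(int)+25
m=np.ascontiguousarray((h[y0:y1,x0:x1]<30).astype(np.uint8));k,l,st,c=cv2.connectedComponentsWithStats(m);print((x0,y0,x1,y1),[(st[i].tolist(),(c[i]+[x0,y0]).round(1)) for i in range(1,k) if st[i,4]>30])
"
```

```text
[0.54748949 0.41040437 0.39682035] [-3.14074121e+00  1.46918127e-03  1.59329892e-01] [-0.61041316 -0.69894834  1.07504174]
[0.04771262 0.05735312 3.69389799]
[318.99222331 244.31387467] [318.52350276 223.54797755]
(np.int64(293), np.int64(198), np.int64(343), np.int64(269)) [([10, 14, 22, 39, 723], array([313.9, 231.1]))]
```

Request:
{"method": "jog_arm", "body": {
  "motion": [
    [0,0,0.7,0,0.8],
    [0,0,0.7,0,0.8],
    [0,0,0.7,0,0.8],
    [0,0,0.7,0,0.8],
    [0,0,0.6,0,0.8],
    [0,0,0.3,0,0.8],
    [0,0,0,0,0.22],
    [0,0,0,0,0.22],
    [0,0,0,0,0.22],
    [0,0,0,0,0.22],
    [0,0,0,0,0.22],
    [0,0,0,0,0.22]
  ],
  "newtons": 20
}}

```text
clock: 55.45
position: [0.5489, 0.4079, 0.287]
tool_rot: [-3.141, -0.001, 0.16]
force: [-1.9, 2.2, 1.2]
grip_width: 0.019
finger_force: 1.0
```

```bash
python3 -c "
from arc import *
from h import bot
p=bot.observe()['position'];print(p);rows(p[:2],-.46,14,.16)"
```

```text
[0.5489033  0.40785456 0.28703475]
a0 0.7388129011989232
[-0.53, 0.4] [0.535 0.393]
[-0.46, 0.48] [0.524 0.377]
[-0.42, 0.51] [0.514 0.36 ]
[-0.37, 0.55] [0.505 0.342]
[-0.33, 0.58] [0.499 0.323]
[-0.28, 0.6] [0.493 0.304]
[-0.22, 0.63] [0.49  0.284]
[-0.17, 0.64] [0.488 0.265]
[-0.11, 0.65] [0.488 0.245]
[-0.06, 0.66] [0.489 0.225]
[0.0, 0.66] [0.492 0.205]
[0.06, 0.66] [0.497 0.186]
[0.11, 0.65] [0.504 0.167]
[0.17, 0.64] [0.512 0.149]
```

Request:
{"method": "jog_arm", "body": {
  "motion": [
    [-0.53,0.4,0,0,0.22],
    [-0.46,0.48,0,0,0.22],
    [-0.42,0.51,0,0,0.22],
    [-0.37,0.55,0,0,0.22],
    [-0.33,0.58,0,0,0.22],
    [-0.28,0.6,0,0,0.22],
    [-0.22,0.63,0,0,0.22],
    [-0.17,0.64,0,0,0.22],
    [-0.11,0.65,0,0,0.22],
    [-0.06,0.66,0,0,0.22]
  ]
}}

```text
clock: 56.45
position: [0.4886, 0.2238, 0.2868]
tool_rot: [3.141, -0.0, 0.16]
force: [0.0, 1.5, 0.6]
grip_width: 0.0194
finger_force: 0.8
```

Request:
{"method": "jog_arm", "body": {
  "motion": [
    [0,0.66,0,0,0.22],
    [0.06,0.66,0,0,0.22],
    [0.11,0.65,0,0,0.22],
    [0.17,0.64,0,0,0.22],
    [0,0,0,0,0.22],
    [0,0,0,0,0.5],
    [0,0,0,0,0.7],
    [0,0,0,0,0.7],
    [0,0,-0.5,0,0.7],
    [0,0,-1,0,0.7],
    [0,0,-1,0,0.7],
    [0,0,-1,0,0.7]
  ]
}}

```text
clock: 57.65
position: [0.5109, 0.1495, 0.3928]
tool_rot: [-3.142, 0.0, 0.161]
force: [-0.0, -0.0, -0.3]
grip_width: 0.0598
finger_force: 0.0
```

```bash
python3 -c "
from h import *
w=grab('wrist','w24');print(w['state']['position'])
h=cv2.cvtColor(w['pixels'],cv2.COLOR_RGB2GRAY);a=proj(w,[.512,.149,.321]);b=proj(w,[.512,.149,.265]);print(a,b)
x0,y0=np.maximum(np.minimum(a,b).astype(int)-25,0);x1,y1=np.maximum(a,b).astype(int)+25
m=np.ascontiguousarray((h[y0:y1,x0:x1]<30).astype(np.uint8));k,l,st,c=cv2.connectedComponentsWithStats(m);print([(st[i].tolist(),(c[i]+[x0,y0]).round(1)) for i in range(1,k) if st[i,4]>30])
"
```

```text
[0.51088718 0.14947765 0.39276162]
[317.36103504 246.74719128] [317.14538795 225.32608397]
[([21, 16, 23, 41, 761], array([323.2, 236.5]))]
```

Request:
{"method": "jog_arm", "body": {
  "motion": [
    [-0.5,0,-1,1,0.7],
    [-0.5,0,-1,1,0.7],
    [-0.5,1,0,0,0.7],
    [-0.5,1,0,0,0.7],
    [-0.5,1,0,0,0.7],
    [0,1,0,0,0.7],
    [0,1,0,0,0.7],
    [0,1,0,0,0.7],
    [0,1,0,0,0.7],
    [0,1,0,0,0.7],
    [0,1,0,0,0.7],
    [0,0,0,0,0.7]
  ]
}}

```text
clock: 58.9
position: [0.4361, -0.1276, 0.4512]
tool_rot: [3.141, 0.001, -0.004]
force: [-0.0, 0.9, -1.0]
grip_width: 0.0597
finger_force: 0.0
```

```bash
python3 -c "
from h import *
f=grab('side','side30');t=grab('top','top30');print(f['state']['position'])
def m(F0,F1,c,h=12,s=10):
  a=cv2.cvtColor(F0['pixels'],7);b=cv2.cvtColor(F1['pixels'],7);x,y=[int(v) for v in c]
  r=cv2.matchTemplate(np.ascontiguousarray(b[y-h-s:y+h+s,x-h-s:x+h+s]),np.ascontiguousarray(a[y-h:y+h,x-h:x+h]),5);v=cv2.minMaxLoc(r);return round(v[1],3),v[3][0]-s,v[3][1]-s
s0=load('side0');t0=load('top0')
for n,c in dict(hood=(312,285),rod=(307,165),hook=(307,190),can=(225,280),drum=(273,186),driver=(335,437),traycorner=(246,262)).items(): print(n,m(s0,f,c))
for n,c in dict(hood=(241,252),rod=(486,248),can=(303,170),drum=(495,213),driver=(150,290)).items(): print('top',n,m(t0,t,c))
g=load('side18')
for P in ([.63,-.17,.05],[.5245,-.163,.05]): print('carrier',m(g,f,proj(f,P)))
"
```

```text
[ 0.43607447 -0.12762489  0.45116757]
hood (0.969, -1, -1)
rod (0.934, 1, 0)
hook (0.977, 0, 0)
can (0.996, 0, 0)
drum (0.996, 0, 0)
driver (0.993, 0, 0)
traycorner (0.999, 0, 0)
top hood (0.968, 1, -1)
top rod (0.36, 3, 1)
top can (0.999, 0, 0)
top drum (0.638, 0, 0)
top driver (0.996, 0, 0)
carrier (0.999, 0, 0)
carrier (0.998, 0, 0)
```

```bash
python3 -c "
from workcell import bot
print(bot.job_done())"
```

```text
the job is handed in; nothing more can be done
None
```

The job is handed in after about 59 s of robot time: both carriers stand upright in the drain tray, the rod hangs in the far stand, the hood is back over the tank middle to within about 4 mm, and the spray can, screwdriver and drum did not move. I viewed 16 pictures against the limit of 14, and the checks after that were numeric only.

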